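# Pin the tube carrier of an inclined mixer to its spindle with a linchpin

## Task

Make the inclined tube mixer ready to run: turn its loose carrier by the black knob until the slot across the hub lines up with the square hole through the spindle. Then push the linchpin from the worktop through slot and hole until its head is against the hub, and last swing its sprung ring over the end of the spindle until it snaps shut round the far end of the pin. Let go of everything, and do not push the things lying on the bench about.

Things in the scene. Friction and masses are not known exactly. Their poses are not given: they have to be found in the camera images.
- mixer: inclined tube mixer, a white wedge-shaped housing standing fast on the worktop, 176 mm deep (x), 180 mm wide (y), 104 mm high at its front and 180 mm at its back. Origin at the centre of its underside; its front (low side) faces -x. From the middle of its sloping top rises the spindle
- spindle_hole (a point): centre of the square cross hole (14 x 14 mm, right through) near the end of the steel spindle (28 mm diameter). Frame: z points out along the spindle, which leans 25 degrees from vertical towards the mixer's front; y lies along the hole, level, to the mixer's left; x points up the slope. The pin may go in from either end of the hole
- spindle_end (a point): end of the spindle, 16.5 mm above the hole's centre along it; same frame. The hub is a block 40 mm wide and 44 mm long along its slot; the slot is 15.6 mm wide, open at the top, from 7 mm below to 11.5 mm above the hole's centre. The carrier plate's top lies 56 mm below it; tubes 114 mm long are clipped along the slot 62 mm either side, tops 20 mm below it
- carrier (a joint): turn of the carrier (plate 196 mm diameter) on the spindle, rad, positive anticlockwise seen down on the spindle's end. At 0 or half a turn slot and hole are in line; the pin fits up to about 0.06 off, and its tapered end draws the carrier true from about 0.15 off. Starts between -1.0 and -0.4; turns stiffly (about 1.3 N at the knob) and stays where it is left
- turn_knob (a point): on the axis of the black knob near the carrier's rim, at the height to grip it: 17 mm diameter, parallel to the spindle, 80 mm from the spindle's axis; this point is 30 mm above the plate and 14 mm below the knob's top. Frame: the carrier's, y points from the spindle to the knob along the slot, z along the spindle
- linchpin: steel linchpin, about 200 g, loose on the worktop on the flat of its head, ring standing up, axis 12 mm above the worktop. Origin on its axis at the front face of the head; x along the shank to the tip, y along the ring's pivot, z up to the open ring. Head: square block 24 x 24 mm, x = -54 to 0. Shank: square 12 x 12 mm, x = 0 to 45, then tapered to a 4 mm tip at x = 54
- head_grip (a point): on the pin's axis in the middle of the grooved rear half of its head, 38 mm behind the origin: the place to grip, across the 24 mm width (y)
- shank_mid (a point): on the pin's axis 22 mm in front of the origin: it meets the hole's centre when the pin is home. The pin must go in with its z along the spindle's z, so that the ring can swing over the spindle's end
- ring (a joint): swing of the sprung ring, rad: 0 open (leaning forward, its plane 60 degrees up from the shank), 1.222 shut (10 degrees below the shank, round its tip). Pivot: axis along y through the head at x = -8 mm. Over-centre spring: stays open or shut; pushing its end takes up to about 5 N until about 0.61, beyond which it snaps shut by itself
- ring_end (a point): middle of the far end of the ring, 69 mm from the pivot; wire 5 mm thick, ring 64 mm wide outside. Open it is at x = 26, z = 60 mm in the pin's frame, shut at x = 60, z = -12 mm. Frame: the ring's, x points from the pivot to its end, y along the pivot
- forceps: steel forceps 130 mm long lying flat; leave alone; origin at the centre of the underside
- marker_black: marker pen 138 mm long lying flat; leave alone; origin at the centre of the underside
- foam_rack: white foam tube rack 72 x 100 x 42 mm; leave alone; origin at the centre of the underside
- white_dish: white ceramic dish 73 mm across, 30 mm high; leave alone; origin at the centre of the underside
- tube_jar: glass jar with a screw lid 82 x 77 x 116 mm; leave alone; origin at the centre of the underside
- label_tape: roll of tape lying flat, 78 mm across, 19 mm high; leave alone; origin at the centre of the underside
Mind the look-alikes: they are no part of the job. What is shaped like the linchpin but pink is not meant.

How it is judged:
By the outcome, as a careful person would: the job done as asked, in the order asked, and still so for the second after the job is handed in, with the robot touching nothing.
It also fails if it takes over 72 s, if anything falls off the work surface, if the arm or the gripper's body presses on something with over 40 N, if the wrist force passes 120 N, or if a joint passes its speed limit or range.

## Robot

A 6-joint arm with a two-finger parallel gripper is mounted at the origin on a cart in front of the work surface, level with it; the furniture and walls round the work are solid. World frame = base frame: x ahead of the robot, y to its left, z up, the work surface at z = 0. Lengths are in m, angles in rad, forces in N, time in s.
With the tool pointing down it reaches from about 0.375 to 0.975 m from the base axis. Payload 3.8 kg.
Tool frame: the origin (TCP) lies midway between the tips of the shut fingers; the grasp point (between the pads) lies 19 mm behind it; z points along the fingers, y is the line along which they close (so a half turn about z gives the same grasp; the last joint's range is limited). The gripper opens to 85 mm and grips with 20 to 120 N. Pads are 22 mm wide; open, the fingers measure 114 mm over their backs; the gripper's body (76 mm by 85 mm) begins 54 mm behind the grasp point. The pads swing forward as they close: fully open they stand 13 mm farther back than shut.
Start: joints at [1.292, 0.264, 1.604, -0, 1.274, -0.037], TCP at [0.162, 0.655, 0.231] pointing down, gripper open.
Joint ranges: [-2.63, 2.63], [-0.94, 2.18], [0.31, 2.57], [-1.31, 4.45], [0, 2.66], [-2.55, 2.55]. Speed limits (rad/s): [2.57, 2.57, 3.14, 3.14, 3.14, 3.14].

## Interface

Orientations are given as a rotation vector (axis times angle).
In Python, from workcell import status, read_camera, workorder, masks_of gives the robot as it stands.
- The arm moves only by the tool drive_tool, never from a script. Its argument "rows" is a list of rows, each a list of 7 numbers: the turn, a rotation vector about the tool's x, y, z in degrees, then the shift along the tool's x, y, z in m, then the opening, from 0 (shut) to 1 (fully open). In form: [[ax, ay, az, tx, ty, tz, claw], ...]. A call has 1 to 8 rows; each row shifts and turns the commanded pose from where the row before left it, along the tool's axes as they then stand; what a row does not reach is not made up. A row lasts 1/12 s, in which the tool goes at most 41.7 mm and 7.16 degrees, less where a joint would pass 70% of its speed; a pose out of reach is approached as far as the arm can. A call is refused whole if a number of a shift passes 0.0417 or a number of a turn 7.16, either way. A call with a gripper value outside its range is refused whole. The fingers move at their own pace and stop on an object; "force" is the grip in N (left out, the last holds). Time passes only in rows, so rows that do not move let the fingers close. It gives the time, the measured TCP pose, the force, the opening and the grip force at its end, in the units of the state.
- status.read_state(): the state, without advancing time (a new reading comes with each control period).
- read_camera(name): name is "scene" or "top" or "wrist"; returns a dict with "color" (384x512x3 uint8, red, green, blue), "intrinsics" (3x3 intrinsics, pixels), "world_from_camera" (4x4, takes a point from camera to world coordinates); the wrist camera has in their place "mount" (4x4, takes a point from camera to tool coordinates, whose origin is the TCP and whose axes are the flange's). Camera axes: x right, y up, looking along -z (the intrinsics and any distortion apply to the point x, -y, -z); pixel columns grow to the right and rows downward; lengths in m; the calibration is good to about 2 mm. The wrist camera is an equidistant fisheye: a pixel r from the principal point sees the ray r / f radians off the axis. A picture is of the moment at which its call begins: read the wrist's pose just before it. There is no depth.
- workorder.finish_job(): hands the job in; it is judged then, once.
Trained networks look in a picture, given as the dict that the camera call returned (one of the last four; its "shot" number tells which), for a name from the list of things; names that differ only in an ending like _2 or _b are one class to them, and where a whole thing is asked for, a point or a joint stands for the part that bears it (a point fixed in the world has none). Each returns a list of dicts, best first, with "score" (0 to 1); they miss things now and then, are a little off and sometimes report something else, mostly with a low value. They report only what shows in the picture. A call takes as long as a camera call. They do not tell look-alikes from the thing itself.
- masks_of(picture, name): "mask" (384x512 bool, what is visible of it) and "bbox" ([left, top, right, bottom] in pixels, round what is visible of it).
The state is a dict: "time": time; "q": joint angles; "joint_vel": joint speeds; "joint_torque": joint torques, N m; "tool_pos": TCP position; "tcp_rot": TCP orientation; "wrist_force": force on the tool from outside, world axes, zero at the start; "torque": the same for the moment, N m; "width": opening from 0.0 (shut) to 1.0 (fully open); "grip_force": force on a finger pad.
Only numpy, scipy, OpenCV 4.12 (cv2) and the standard library are available. Lean on these libraries where they do the work, as an engineer would, in place of code of your own. Each camera call takes 0.05 s, during which the arm holds its last target. There are 200 camera calls.

## Working session

There is one attempt and no reset: what is moved stays moved. The work goes in short steps, Python scripts to look and compute and a tool call to move; the robot and the scene stay as the last step left them, time stands still between calls to the robot, and variables do not carry over. Pictures are saved under pics/ and viewed, at most 10 in all, crops included, and the job is handed in when it is done.

Besides the shell and the picture viewer there is one more tool, called after ">>>" as a command line: name --pt "numbers of a row" for each row, then --argument value for the rest. drive_tool: Moves the arm, as the interface text tells. Its arguments: {"type":"object","properties":{"rows":{"type":"array"},"force":{"type":"number"}},"required":["rows"]}

```bash
ls; mkdir -p pics; python3 - <<'E'
from workcell import status, read_camera, workorder, masks_of
import cv2,numpy as np
s=status.read_state();print(s)
ims=[]
for n in("scene","top"):
    p=read_camera(n);ims.append(p);cv2.imwrite(f"pics/{n}0.png",cv2.resize(p["color"][:,:,::-1],(800,600),interpolation=cv2.INTER_CUBIC))
    print(n,p["intrinsics"],p["world_from_camera"],p.keys())
    for t in("linchpin","mixer","turn_knob","ring"):
        for m in masks_of(p,t): print(t,round(m["score"],2),m["bbox"],m["mask"].sum())
E
```

```text
pics
{'time': 0.0, 'q': array([ 1.29211588e+00,  2.64774940e-01,  1.60541314e+00, -1.13848897e-05,
        1.27371853e+00, -3.68935697e-02]), 'joint_vel': array([-0.00143526, -0.00085476, -0.00155149, -0.00223207, -0.00020215,
       -0.00111339]), 'joint_torque': array([-6.22016560e-04, -5.15111804e+01, -3.67319584e+01, -1.05960100e-04,
        1.28351228e-02, -9.16324616e-08]), 'tool_pos': array([0.16141315, 0.65463568, 0.22992624]), 'tcp_rot': array([-0.37882547, -3.11831138,  0.00359187]), 'wrist_force': array([-0.26326281,  0.17179281, -0.3510168 ]), 'torque': array([ 0.01358497, -0.0104103 , -0.01027123]), 'grip_force': 0.0, 'width': 1.0012618822148633}
scene [[357.67979806   0.         255.5343579 ]
 [  0.         357.67979806 188.44369279]
 [  0.           0.           1.        ]] [[ 0.45739675  0.63178135 -0.62581191 -0.14573551]
 [-0.88925609  0.32767903 -0.31913957 -0.41459671]
 [ 0.00343901  0.70248045  0.71169473  0.92794564]
 [ 0.          0.          0.          1.        ]] dict_keys(['color', 'intrinsics', 'world_from_camera', 'shot'])
linchpin 0.8 [296.8, 239.7, 32
[... 217 characters left out ...]
145.6, 268.3, 203.3] 2659
top [[430.38368366   0.         261.21008588]
 [  0.         430.38368366 194.29066732]
 [  0.           0.           1.        ]] [[ 0.01724232  0.99311416 -0.11587483  0.3670403 ]
 [-0.9997267   0.01895383  0.01368465 -0.05522935]
 [ 0.01578669  0.11560721  0.99316955  1.65038169]
 [ 0.          0.          0.          1.        ]] dict_keys(['color', 'intrinsics', 'world_from_camera', 'shot'])
linchpin 0.59 [333.4, 235.7, 360.7, 246.5] 135
mixer 0.82 [211.3, 159.0, 269.9, 224.6] 2792
turn_knob 0.89 [206.4, 164.3, 265.3, 219.1] 2361
turn_knob 0.16 [211.9, 155.4, 267.3, 220.5] 2773
ring 0.62 [344.9, 242.4, 361.0, 252.4] 31
ring 0.6 [210.4, 157.2, 268.6, 226.1] 2871
```

View pics/scene0.png

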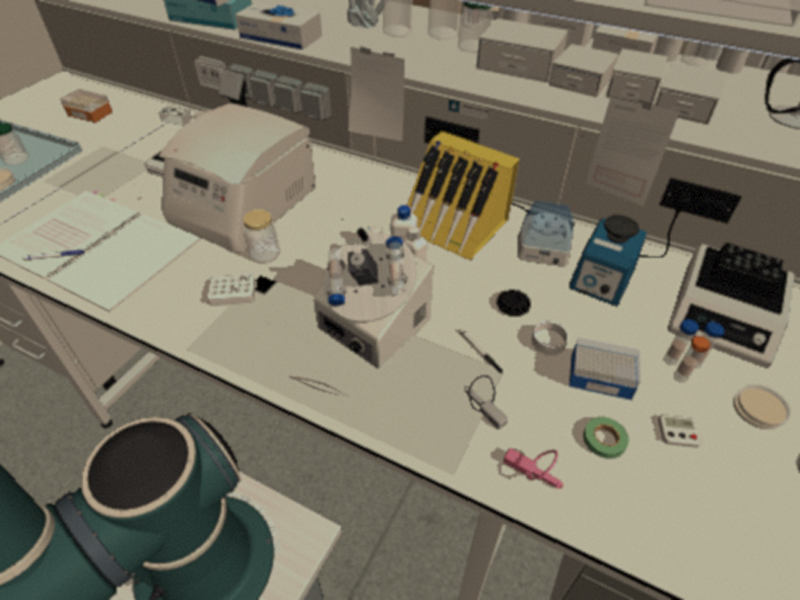

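View pics/top0.png

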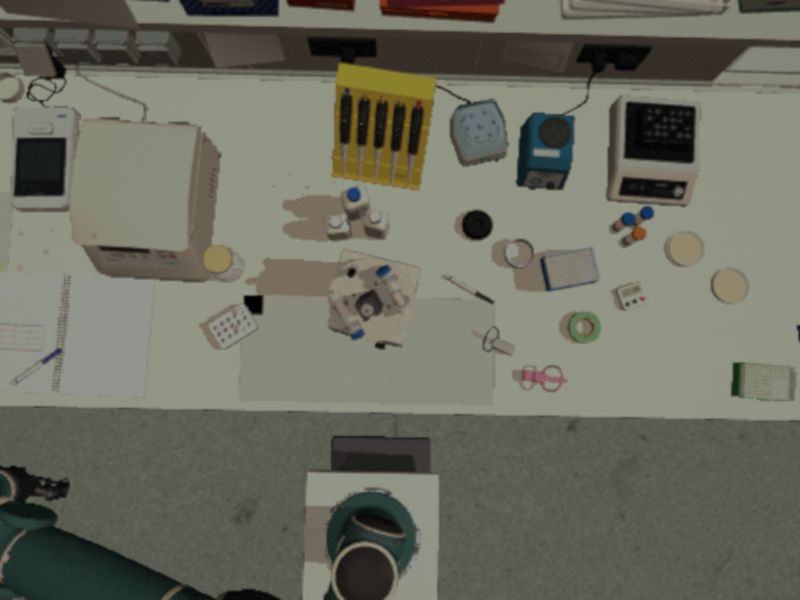

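Candidates (800×600 scene view): the steel linchpin is at (487,400), with a pink look-alike at (530,467). In the top view they're at (495,342) and (543,378). I choose the steel one. The carrier knob is at (365,235) in scene and (348,270) in top. The dark knob on the housing front at (380,345) in top is not the one.

```bash
cat > h.py <<'E'
import numpy as np,cv2
from scipy.spatial.transform import Rotation as R
from workcell import status, read_camera, masks_of
def tool():
    s=status.read_state();T=np.eye(4);T[:3,:3]=R.from_rotvec(s["tcp_rot"]).as_matrix();T[:3,3]=s["tool_pos"];return T
def shot(n):
    T=tool();p=read_camera(n)
    p["W"]=T@p["mount"] if n=="wrist" else p["world_from_camera"];p["fish"]=n=="wrist";return p
def ray(p,u,v):
    K=p["intrinsics"];a=np.array([(u-K[0,2])/K[0,0],(v-K[1,2])/K[1,1]])
    if p["fish"]:
        r=np.hypot(*a)+1e-12;d=np.array([a[0]/r*np.sin(r),-a[1]/r*np.sin(r),-np.cos(r)])
    else: d=np.array([a[0],-a[1],-1.])
    d=p["W"][:3,:3]@d;return p["W"][:3,3],d/np.linalg.norm(d)
def atz(p,u,v,z):
    o,d=ray(p,u,v);return o+d*(z-o[2])/d[2]
def proj(p,X):
    X=np.atleast_2d(X);c=(X-p["W"][:3,3])@p["W"][:3,:3];K=p["intrinsics"]
    x,y,z=c[:,0],-c[:,1],-c[:,2]
    if p["fish"]:
        r=np.hypot(x,y)+1e-12;t=np.arctan2(r,z);a=np.c_[x/r*t,y/r*t]
    else:a=np.c_[x/z,y/z]
    return a*[K[0,0],K[1,1]]+[K[0,2],K[1,2]]
def tri(rs):
    A=sum(np.eye(3)-np.outer(d,d) for o,d in rs);b=sum((np.eye(3)-np.outer(d,d))@o for o,d in rs)
    X=np.linalg.solve(A,b);return X,[np.linalg.norm(np.cross(X-o,d)) for o,d in rs]
def go(Rt,pt,T=None):
    """total shift / turn in tool axes to target"""
    T=tool() if T is None else T
    print("turn deg",np.round(np.degrees(R.from_matrix(T[:3,:3].T@Rt).as_rotvec()),2),"shift",np.round(T[:3,:3].T@(np.asarray(pt)-T[:3,3]),4))
def dump(p,f):
    import pickle;pickle.dump(p,open(f,"wb"))
E
python3 - <<'E'
from h import *
S=shot("scene");T=shot("top");k=.64
f=lambda n,a,b:print(n,*[np.round(q,3) for q in tri([ray(S,a[0]*k,a[1]*k),ray(T,b[0]*k,b[1]*k)])])
f("pinhead",(494,412),(503,346));f("knob",(365,235),(348,270));f("hub",(362,262),(370,305))
print("headtop",atz(S,494*k,412*k,.012),atz(T,503*k,346*k,.012))
for q in[(330,330),(408,345),(420,265),(340,250)]:print(atz(T,q[0]*k,q[1]*k,.1))
W=shot("wrist");print(W["mount"].round(3),W["intrinsics"][0])
E
```

```text
pinhead [ 0.458 -0.31   0.019] [0. 0.]
knob [0.609 0.054 0.202] [0.004 0.004]
hub [0.529 0.008 0.212] [0.002 0.002]
headtop [ 0.46261632 -0.30849842  0.012     ] [ 0.45839335 -0.3111074   0.012     ]
[0.48314351 0.10257464 0.1       ]
[ 0.45182237 -0.07792469  0.1       ]
[ 0.63923352 -0.10274676  0.1       ]
[0.67104772 0.08497506 0.1       ]
[[-0.001  0.947  0.322  0.081]
 [ 1.     0.     0.001  0.   ]
 [ 0.001  0.322 -0.947 -0.143]
 [ 0.     0.     0.     1.   ]] [297.31863964   0.         254.07148574]
```

```bash
cat >> h.py <<'E'
def simrows(T,rows):
    T=T.copy()
    for r in rows:
        T[:3,3]+=T[:3,:3]@np.array(r[3:6]);T[:3,:3]=T[:3,:3]@R.from_rotvec(np.radians(r[:3])).as_matrix()
    return T
def plan(Rt,pt,n,T=None,c=1):
    """n equal rows (straight line, even turn) in tool axes, rounded"""
    T=tool() if T is None else T.copy();out=[]
    for i in range(n,0,-1):
        w=R.from_matrix(T[:3,:3].T@Rt).as_rotvec()/i
        r=list(np.round(np.degrees(w),2))+list(np.round(T[:3,:3].T@(np.asarray(pt)-T[:3,3])/i,4))+[c]
        r=[float(x) for x in r];out.append(r);T=simrows(T,[r])
    m=np.abs(np.array(out))[:,:6].max(0);print("max",m)
    for i in range(0,n,8):print(out[i:i+8])
    return T
def frame(yaw):
    z=np.array([0,0,1.]);mx=np.array([np.cos(yaw),np.sin(yaw),0]);a=np.radians(25)
    sx=np.cos(a)*mx+np.sin(a)*z;sz=np.cos(a)*z-np.sin(a)*mx
    return np.c_[sx,np.cross(sz,sx),sz]   # spindle x,y,z
def toolR(F): return np.c_[F[:,1],F[:,0],-F[:,2]]
E
python3 - <<'E'
from h import *
F=frame(np.radians(-9.8));Rt=toolR(F)
a=np.array([.32,.38,.36]);T=tool()
Rm=T[:3,:3]@R.from_rotvec(R.from_matrix(T[:3,:3].T@Rt).as_rotvec()*.45).as_matrix()
T=plan(Rm,a,10,T);T=plan(Rt,np.array([.529,.008,.212])+.15*F[:,2],12,T)
E
```

```text
max [0.91   0.85   3.81   0.0321 0.0229 0.0129]
[[-0.9, -0.84, 3.8, -0.022, -0.0229, -0.0129, 1.0], [-0.9, -0.84, 3.8, -0.0236, -0.0212, -0.0129, 1.0], [-0.91, -0.84, 3.8, -0.0252, -0.0194, -0.0128, 1.0], [-0.91, -0.84, 3.8, -0.0266, -0.0175, -0.0128, 1.0], [-0.9, -0.84, 3.8, -0.0278, -0.0155, -0.0126, 1.0], [-0.91, -0.85, 3.8, -0.029, -0.0134, -0.0124, 1.0], [-0.9, -0.84, 3.8, -0.03, -0.0113, -0.0122, 1.0], [-0.91, -0.85, 3.8, -0.0308, -0.009, -0.0119, 1.0]]
[[-0.9, -0.84, 3.8, -0.0316, -0.0068, -0.0116, 1.0], [-0.91, -0.85, 3.81, -0.0321, -0.0045, -0.0111, 1.0]]
max [0.92   0.86   3.88   0.0323 0.0133 0.0075]
[[-0.92, -0.86, 3.87, -0.0311, -0.0092, 0.0019, 1.0], [-0.92, -0.86, 3.87, -0.0316, -0.0071, 0.0023, 1.0], [-0.92, -0.86, 3.87, -0.032, -0.005, 0.0026, 1.0], [-0.92, -0.86, 3.87, -0.0322, -0.0029, 0.0031, 1.0], [-0.92, -0.86, 3.87, -0.0323, -0.0007, 0.0035, 1.0], [-0.92, -0.86, 3.87, -0.0322, 0.0014, 0.004, 1.0], [-0.92, -0.86, 3.87, -0.032, 0.0035, 0.0045, 1.0], [-0.92, -0.86, 3.87, -0.0316, 0.0055, 0.0051, 1.0]]
[[-0.92, -0.86, 3.87, -0.0311, 0.0076, 0.0057, 1.0], [-0.92, -0.85, 3.88, -0.0304, 0.0096, 0.0063, 1.0], [-0.92, -0.86, 3.87, -0.0297, 0.0115, 0.0069, 1.0], [-0.92, -0.85, 3.88, -0.0287, 0.0133, 0.0075, 1.0]]
```

>>> drive_tool --pt "-0.9 -0.84 3.8 -0.022 -0.023 -0.013 1" --pt "-0.9 -0.84 3.8 -0.024 -0.021 -0.013 1" --pt "-0.9 -0.84 3.8 -0.025 -0.019 -0.013 1" --pt "-0.9 -0.84 3.8 -0.027 -0.0175 -0.013 1" --pt "-0.9 -0.84 3.8 -0.028 -0.0155 -0.013 1" --pt "-0.9 -0.84 3.8 -0.029 -0.0135 -0.0125 1" --pt "-0.9 -0.84 3.8 -0.03 -0.011 -0.012 1" --pt "-0.9 -0.84 3.8 -0.031 -0.009 -0.012 1"

```text
time: 1.32
tool_pos: [0.2899, 0.4338, 0.3362]
tcp_rot: [1.138, 2.782, 0.167]
wrist_force: [1.1, -0.9, 0.6]
width: 0.995
grip_force: 0.0
```

>>> drive_tool --pt "-0.9 -0.84 3.8 -0.032 -0.007 -0.012 1" --pt "-0.9 -0.84 3.8 -0.032 -0.0045 -0.011 1" --pt "-0.92 -0.86 3.87 -0.031 -0.009 0.002 1" --pt "-0.92 -0.86 3.87 -0.0315 -0.007 0.002 1" --pt "-0.92 -0.86 3.87 -0.032 -0.005 0.003 1" --pt "-0.92 -0.86 3.87 -0.032 -0.003 0.003 1" --pt "-0.92 -0.86 3.87 -0.032 -0.001 0.0035 1" --pt "-0.92 -0.86 3.87 -0.032 0.0015 0.004 1"

```text
time: 1.98
tool_pos: [0.3942, 0.1987, 0.3555]
tcp_rot: [1.764, 2.265, 0.31]
wrist_force: [0.4, -0.3, 0.3]
width: 1.0
grip_force: 0.0
```

>>> drive_tool --pt "-0.92 -0.86 3.87 -0.032 0.0035 0.0045 1" --pt "-0.92 -0.86 3.87 -0.0315 0.0055 0.005 1" --pt "-0.92 -0.86 3.87 -0.031 0.0075 0.0055 1" --pt "-0.92 -0.86 3.87 -0.0305 0.0095 0.006 1" --pt "-0.92 -0.86 3.87 -0.0295 0.0115 0.007 1" --pt "-0.92 -0.86 3.87 -0.0285 0.0135 0.0075 1" --pt "0 0 0 0 0 0 1" --pt "0 0 0 0 0 0 1"

```text
time: 2.65
tool_pos: [0.467, 0.0185, 0.3495]
tcp_rot: [2.13, 1.788, 0.394]
wrist_force: [0.0, -0.2, -0.6]
width: 1.001
grip_force: 0.0
```

```bash
python3 - <<'E'
from h import *
F=frame(np.radians(-9.8))
go(toolR(F),np.array([.529,.008,.212])+.15*F[:,2])
p=shot("wrist");dump(p,"w1.pkl");cv2.imwrite("pics/w1.png",cv2.resize(p["color"][:,:,::-1],(800,600),interpolation=cv2.INTER_CUBIC))
print(tool().round(3))
E
```

```text
turn deg [-0.08  0.12 -0.13] shift [ 0.0002 -0.0011  0.0011]
[[ 0.171  0.894  0.415  0.467]
 [ 0.985 -0.155 -0.073  0.02 ]
 [-0.001  0.421 -0.907  0.35 ]
 [ 0.     0.     0.     1.   ]]
```

View pics/w1.png

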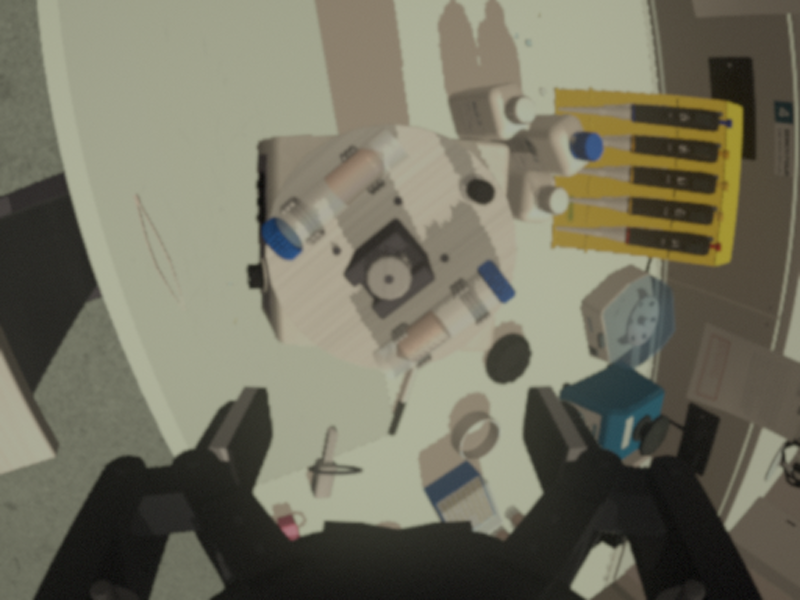

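The wrist view shows the hub at (388,272), the knob at (480,190) and tubes parallel to the slot, so the carrier is about −0.9 rad off. The steel pin lies at (328,465), with pink parts at (288,520). Next is a magnified crop for accurate points.

```bash
python3 - <<'E'
from h import *
import pickle;p=pickle.load(open("w1.pkl","rb"));c=p["color"][75:225,150:350,::-1]
cv2.imwrite("pics/w1c.png",cv2.resize(c,(800,600),interpolation=cv2.INTER_CUBIC))
k=.64
for n,u,v,z in [("FL",262,140,.104),("FR",278,335,.104),("BL",513,145,.18)]:print(n,atz(p,u*k,v*k,z).round(4))
E
```

```text
FL [0.4812 0.1089 0.104 ]
FR [ 0.4551 -0.0554  0.104 ]
BL [0.6628 0.0721 0.18  ]
```

View pics/w1c.png

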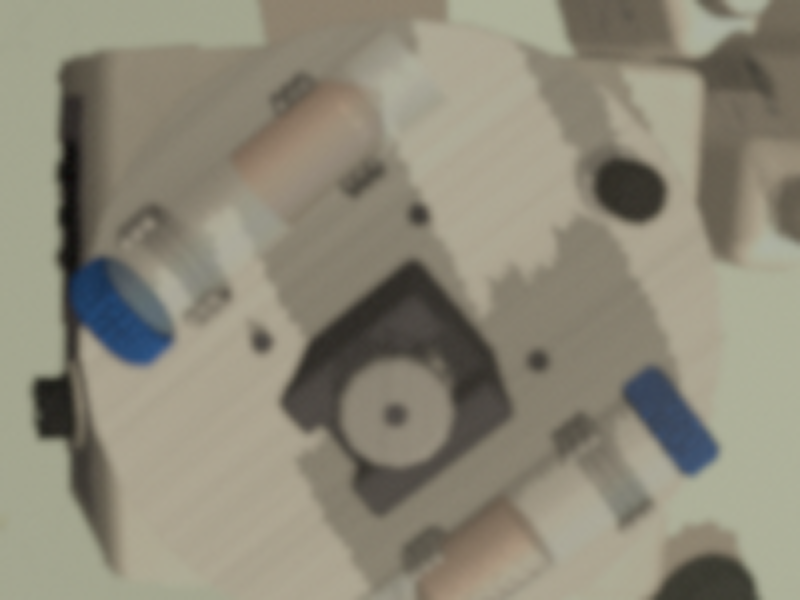

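Crop: spindle end centre is at (397,411), knob top at (630,190), plate holes at (418,214), (262,342) and (538,360). I'll take a second, shifted view to triangulate.

>>> drive_tool --pt "0 0 0 -0.02 -0.01 0 1" --pt "0 0 0 -0.03 -0.02 0 1" --pt "0 0 0 -0.03 -0.02 0 1" --pt "0 0 0 -0.02 -0.01 0 1" --pt "0 0 0 0 0 0 1" --pt "0 0 0 0 0 0 1"

```text
time: 3.2
tool_pos: [0.3963, -0.0692, 0.3247]
tcp_rot: [2.127, 1.79, 0.397]
wrist_force: [0.1, 0.0, 0.3]
width: 0.999
grip_force: 0.0
```

```bash
cat > tm.py <<'E'
from h import *
import pickle
def track(p,q,u,v,guess,w=9,s=14,nz=4):
    """find patch of p at (u,v) in q near guess; upsampled 4x"""
    up=lambda I,cx,cy,h:cv2.resize(cv2.getRectSubPix(I,(2*h+1,2*h+1),(cx,cy)),None,fx=nz,fy=nz,interpolation=cv2.INTER_CUBIC)
    t=up(p["color"],u,v,w);I=up(q["color"],*guess,w+s)
    r=cv2.matchTemplate(I,t,cv2.TM_CCOEFF_NORMED);_,m,_,l=cv2.minMaxLoc(r)
    return float(guess[0]-s+l[0]/nz),float(guess[1]-s+l[1]/nz),m
PT=dict(end=(397,411),knob=(630,190),h1=(418,214),h2=(262,342),h3=(538,360))
PT={k:((a+.5)/4-.5+150,(b+.5)/4-.5+75) for k,(a,b) in PT.items()}
E
python3 - <<'E'
from tm import *
p=pickle.load(open("w1.pkl","rb"));q=shot("wrist");dump(q,"w2.pkl");X={}
for k,(u,v) in PT.items():
    o,d=ray(p,u,v);z={"end":.225,"knob":.225}.get(k,.16)
    g=proj(q,o+d*(z-o[2])/d[2])[0];g=tuple(map(float,g));a=track(p,q,u,v,g)
    X[k],e=tri([ray(p,u,v),ray(q,a[0],a[1])]);print(k,np.round(a,2),X[k].round(4),np.round(e,4))
F=frame(np.radians(-9.8))
for k in X:print(k,(F.T@(X[k]-X["end"])).round(4))
E
```

```text
end [314.86  73.58   0.99] [0.5183 0.0141 0.2314] [0.0001 0.0001]
knob [359.84  37.89   0.63] [0.6034 0.0485 0.2113] [0.0006 0.0006]
h1 [319.38  53.5    0.77] [0.5612 0.0409 0.1777] [0.0085 0.0085]
h2 [266.38  75.98   0.81] [0.5113 0.0161 0.1494] [0.0002 0.0002]
h3 [345.61 100.96   0.53] [ 0.5996 -0.0183  0.1679] [0.0108 0.0108]
end [0. 0. 0.]
knob [ 0.0623  0.0484 -0.0512]
h1 [ 0.0115  0.0337 -0.0646]
h2 [-0.0412  0.0007 -0.0712]
h3 [ 0.0508 -0.0181 -0.0937]
```

```bash
python3 - <<'E'
from tm import *
P={"w1":pickle.load(open("w1.pkl","rb")),"w2":pickle.load(open("w2.pkl","rb")),"s":shot("scene"),"t":shot("top")}
G={}
for k,p in P.items():
    g=cv2.GaussianBlur(cv2.cvtColor(p["color"],cv2.COLOR_RGB2GRAY).astype(np.float32),(0,0),1.2)
    G[k]=(cv2.Sobel(g,cv2.CV_32F,1,0),cv2.Sobel(g,cv2.CV_32F,0,1))
def V(n):return {"FL":(-.088,.09,.104),"FR":(-.088,-.09,.104),"BL":(.088,.09,.18),"BR":(.088,-.09,.18),
 "fl":(-.088,.09,0),"fr":(-.088,-.09,0),"bl":(.088,.09,0),"br":(.088,-.09,0)}[n]
E={"w1":["FL-FR","FL-BL"],"w2":["FL-FR","FR-BR"],"s":["FL-FR","fl-fr","FR-BR","fr-br"],"t":["FL-FR","fl-fr","FL-BL","FR-BR"]}
t=np.linspace(.08,.92,60)[:,None]
def score(k,e,yaw,c):
    a,b=[np.array(V(x)) for x in e.split("-")];X=a+(b-a)*t
    cs,sn=np.cos(yaw),np.sin(yaw);X=np.c_[c[0]+cs*X[:,0]-sn*X[:,1],c[1]+sn*X[:,0]+cs*X[:,1],X[:,2]]
    u=proj(P[k],X).astype(np.float32);d=np.gradient(u,axis=0);n=np.c_[-d[:,1],d[:,0]];n/=np.linalg.norm(n,axis=1)[:,None]
    g=[cv2.remap(x,u[:,:1],u[:,1:],cv2.INTER_LINEAR)[:,0] for x in G[k]]
    return abs(np.mean(g[0]*n[:,0]+g[1]*n[:,1]))
Y=np.radians(np.arange(-15,-4,.5));D=np.arange(-.012,.0121,.002)
for k in E:
    for e in E[k]:
        # each edge separately: best yaw & normal offset
        best=max((score(k,e,y,(.5593+dx,.007+dy)),np.degrees(y),dx,dy) for y in Y for dx in D for dy in D)
        print(k,e,np.round(best,3))
E
```

```text
w1 FL-FR [ 1.60996e+02 -1.20000e+01 -1.20000e-02  1.20000e-02]
w1 FL-BL [ 1.9224e+01 -1.5000e+01  1.0000e-02 -4.0000e-03]
w2 FL-FR [ 9.243e+01 -7.000e+00 -6.000e-03 -8.000e-03]
w2 FR-BR [ 1.2238e+01 -1.5000e+01  1.2000e-02 -2.0000e-03]
s FL-FR [ 1.29727e+02 -1.15000e+01 -6.00000e-03 -1.20000e-02]
s fl-fr [ 2.64149e+02 -1.30000e+01  6.00000e-03  8.00000e-03]
s FR-BR [ 5.2627e+01 -1.0500e+01 -1.0000e-02 -2.0000e-03]
s fr-br [ 5.5273e+01 -4.5000e+00  1.2000e-02  8.0000e-03]
t FL-FR [ 8.036e+01 -1.500e+01 -1.200e-02  1.000e-02]
t fl-fr [ 8.3372e+01 -1.5000e+01 -8.0000e-03  1.0000e-02]
t FL-BL [ 2.1328e+01 -4.5000e+00 -1.2000e-02  8.0000e-03]
t FR-BR [ 1.451e+01 -1.250e+01  0.000e+00  1.000e-02]
```

```bash
python3 - <<'E'
from tm import *
p=pickle.load(open("w1.pkl","rb"));q=pickle.load(open("w2.pkl","rb"));E=np.array([.5183,.0141,.2314])
for yaw in(-10,-11.5,-13):
    F=frame(np.radians(yaw))
    for P,uv,zz in((p,PT["knob"],-.0285),(q,(359.84,37.89),-.0285),(p,PT["h1"],-.0725),(p,PT["h2"],-.0725),(p,PT["h3"],-.0725)):
        o,d=ray(P,*uv);n=F[:,2];X=o+d*((E+zz*n-o)@n)/(d@n);l=F.T@(X-E)
        print(yaw,X.round(4),l.round(4),"r",np.hypot(*l[:2]).round(4),"theta",np.arctan2(-l[0],l[1]).round(3))
F=frame(np.radians(-11.5));
# hub corners top plane 11.5 above hole = -5 rel end
for a,b in((415,262),(512,408),(380,515),(285,400)):
    o,d=ray(p,(a+.5)/4-.5+150,(b+.5)/4-.5+75);n=F[:,2];X=o+d*((E-.005*n-o)@n)/(d@n);print((F.T@(X-E)).round(4))
E
```

```text
-10 [0.5912 0.0525 0.2303] [ 0.0585  0.0505 -0.0285] r 0.0773 theta -0.859
-10 [0.5854 0.047  0.2281] [ 0.0534  0.0441 -0.0285] r 0.0692 theta -0.88
-10 [0.5595 0.0459 0.1677] [ 0.0048  0.0385 -0.0725] r 0.0388 theta -0.125
-10 [0.5115 0.0159 0.1481] [-0.0415  0.0006 -0.0725] r 0.0415 theta 1.557
-10 [ 0.5838 -0.0025  0.1829] [ 0.0406 -0.005  -0.0725] r 0.0409 theta -1.693
-11.5 [0.5915 0.0524 0.2298] [ 0.0574  0.0521 -0.0285] r 0.0776 theta -0.834
-11.5 [0.5858 0.0471 0.2277] [ 0.0525  0.0458 -0.0285] r 0.0696 theta -0.854
-11.5 [0.5596 0.0458 0.1673] [ 0.0039  0.0393 -0.0725] r 0.0395 theta -0.099
-11.5 [0.5115 0.0159 0.1481] [-0.0415  0.0004 -0.0725] r 0.0415 theta 1.562
-11.5 [ 0.5838 -0.0025  0.1829] [ 0.0407 -0.0032 -0.0725] r 0.0408 theta -1.649
-13 [0.5918 0.0523 0.2294] [ 0.0563  0.0537 -0.0285] r 0.0778 theta -0.808
-13 [0.5862 0.0471 0.2274] [ 0.0515  0.0474 -0.0285] r 0.07 theta -0.827
-13 [0.5598 0.0457 0.1669] [ 0.003   0.0402 -0.0725] r 0.0403 theta -0.074
-13 [0.5115 0.0159 0.1481] [-0.0415  0.0002 -0.0725] r 0.0415 theta 1.566
-13 [ 0.5838 -0.0025  0.1829] [ 0.0407 -0.0014 -0.0725] r 0.0408 theta -1.606
[ 0.0034  0.035  -0.005 ]
[ 0.0276  0.0001 -0.005 ]
[-0.0039 -0.0282 -0.005 ]
[-0.0273  0.0008 -0.005 ]
```

```bash
cat >> h.py <<'E'
EN=np.array([.5183,.0141,.2314]);YAW=np.radians(-11.5)
def carr(th,yaw=None):
    F=frame(YAW if yaw is None else yaw);c,s=np.cos(th),np.sin(th)
    return F@np.array([[c,-s,0],[s,c,0],[0,0,1]])
E
python3 - <<'E'
from h import *
C=carr(-.835);Rt=toolR(C);g=lambda h:EN+.080*C[:,1]+h*C[:,2]
print(status.read_state()["q"].round(2))
T=plan(Rt,g(.01),10,c=.6);T=plan(Rt,g(-.0595),4,T,c=.6);print(T.round(3))
E
```

```text
[-0.27 -0.65  2.25  0.05  1.11 -0.11]
max [0.04   0.08   4.96   0.0194 0.0117 0.012 ]
[[-0.03, -0.07, 4.96, 0.0153, 0.0117, 0.012, 0.6], [-0.03, -0.07, 4.95, 0.0163, 0.0103, 0.012, 0.6], [-0.03, -0.07, 4.96, 0.0171, 0.0089, 0.012, 0.6], [-0.03, -0.07, 4.95, 0.0179, 0.0073, 0.012, 0.6], [-0.03, -0.07, 4.96, 0.0184, 0.0058, 0.0119, 0.6], [-0.03, -0.07, 4.95, 0.0189, 0.0041, 0.0119, 0.6], [-0.03, -0.07, 4.96, 0.0192, 0.0025, 0.0119, 0.6], [-0.04, -0.07, 4.95, 0.0194, 0.0008, 0.0119, 0.6]]
[[-0.03, -0.08, 4.96, 0.0193, -0.0009, 0.0119, 0.6], [-0.04, -0.07, 4.95, 0.0193, -0.0025, 0.0118, 0.6]]
max [0.     0.     0.     0.     0.     0.0174]
[[0.0, -0.0, 0.0, -0.0, -0.0, 0.0174, 0.6], [0.0, -0.0, 0.0, -0.0, -0.0, 0.0174, 0.6], [0.0, -0.0, 0.0, -0.0, -0.0, 0.0174, 0.6], [0.0, -0.0, 0.0, -0.0, -0.0, 0.0173, 0.6]]
[[ 0.792  0.448  0.414  0.606]
 [ 0.524 -0.848 -0.084  0.051]
 [ 0.313  0.284 -0.906  0.203]
 [ 0.     0.     0.     1.   ]]
```

>>> drive_tool --pt "0 -0.07 4.95 0.0153 0.0117 0.008 0.6" --pt "0 -0.07 4.95 0.0163 0.0103 0.008 0.6" --pt "0 -0.07 4.95 0.0171 0.009 0.01 0.6" --pt "0 -0.07 4.95 0.018 0.0073 0.012 0.6" --pt "0 -0.07 4.95 0.0184 0.0058 0.012 0.6" --pt "0 -0.07 4.95 0.019 0.004 0.012 0.6" --pt "0 -0.07 4.95 0.0192 0.0025 0.012 0.6" --pt "0 -0.07 4.95 0.0194 0.001 0.012 0.6"

```text
time: 4.02
tool_pos: [0.5385, 0.0344, 0.2849]
tcp_rot: [2.692, 0.993, 0.539]
wrist_force: [0.6, -0.6, -0.7]
width: 0.601
grip_force: 0.0
```

>>> drive_tool --pt "0 -0.07 4.95 0.0193 -0.001 0.013 0.6" --pt "0 -0.07 4.95 0.0193 -0.0025 0.015 0.6" --pt "0 0 0 0 0 0.005 0.6" --pt "0 0 0 0 0 0 0.6"

```text
time: 4.35
tool_pos: [0.5769, 0.0579, 0.2624]
tcp_rot: [2.792, 0.772, 0.56]
wrist_force: [0.1, 0.6, -0.1]
width: 0.598
grip_force: 0.0
```

```bash
python3 - <<'E'
from h import *
C=carr(-.835);go(toolR(C),EN+.08*C[:,1]-.0595*C[:,2])
p=shot("wrist");dump(p,"w3.pkl");cv2.imwrite("pics/w3.png",cv2.resize(p["color"][:,:,::-1],(800,600),interpolation=cv2.INTER_CUBIC))
print(proj(p,EN+.08*C[:,1]-.0285*C[:,2])/.64,proj(p,EN)/.64,proj(p,EN+.08*C[:,1]-.0285*C[:,2]+.0085*C[:,0])/.64)
E
```

```text
turn deg [-0.43  0.35  0.25] shift [0.0013 0.0025 0.067 ]
[[399.80708259 348.97612891]] [[398.47103324 530.58233286]] [[419.9043759  349.06650718]]
```

View pics/w3.png

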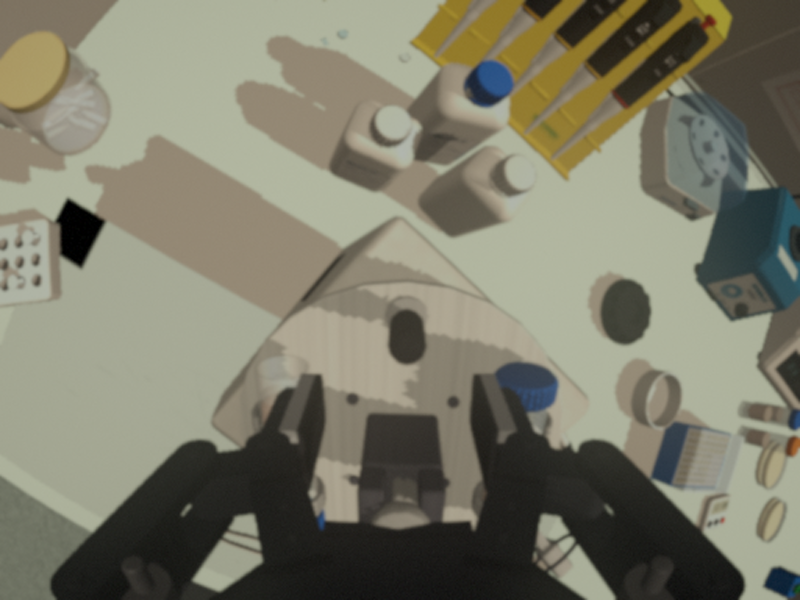

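The knob top is at (407,345), about 3 mm toward +tool y from my prediction. The fingers straddle it clear of the tubes. I'll descend and grip.

>>> drive_tool --pt "-0.2 0.2 0.1 0.0005 0.003 0.015 0.6" --pt "-0.2 0.15 0.1 0.0005 0.002 0.015 0.6" --pt "0 0 0 0 0 0.015 0.6" --pt "0 0 0 0 0 0.015 0.6" --pt "0 0 0 0 0 0.006 0.6" --pt "0 0 0 0 0 0 0.3" --pt "0 0 0 0 0 0 0" --pt "0 0 0 0 0 0 0" --force 30

```text
time: 5.07
tool_pos: [0.6073, 0.0462, 0.2079]
tcp_rot: [2.787, 0.757, 0.578]
wrist_force: [-5.1, 0.0, 6.6]
width: 0.188
grip_force: 31.3
```

>>> drive_tool --pt "0 0 0 0 0 0 0" --pt "0 0 0 0 0 0 0" --pt "0 0 0 0 0 0 0" --pt "0 0 0 0 0 0 0"

```text
time: 5.4
tool_pos: [0.6073, 0.0461, 0.2079]
tcp_rot: [2.787, 0.757, 0.578]
wrist_force: [-5.8, -0.2, 6.7]
width: 0.187
grip_force: 29.9
```

```bash
python3 - <<'E'
from h import *
s=status.read_state();T=tool();print(s["width"],s["grip_force"],s["wrist_force"].round(1),s["q"].round(2))
for y in(-10,-11.5,-13):
    F=frame(np.radians(y));l=F.T@(T[:3,3]-EN);th=np.arctan2(-l[0],l[1]);print(y,l.round(4),np.hypot(*l[:2]).round(4),th.round(3),np.degrees(th).round(1))
C=carr(-.835);go(toolR(C),T[:3,3])
E
```

```text
0.18722638131057223 29.92384751792997 [-5.8 -0.2  6.7] [ 0.11 -0.09  2.09 -0.2   0.72  1.27]
-10 [ 0.0645  0.047  -0.056 ] 0.0797 -0.941 -53.9
-11.5 [ 0.0633  0.0491 -0.0555] 0.0801 -0.911 -52.2
-13 [ 0.0621  0.0512 -0.0549] 0.0805 -0.882 -50.5
turn deg [ 0.17 -0.19 -0.28] shift [0. 0. 0.]
```

>>> drive_tool --pt "0 0 -5.22 0.00022 -0.00729 0 0" --pt "0 0 -5.22 0.00022 -0.00729 0 0" --pt "0 0 -5.22 0.00022 -0.00729 0 0" --pt "0 0 -5.22 0.00022 -0.00729 0 0" --pt "0 0 -5.22 0.00022 -0.00729 0 0"

```text
time: 5.82
tool_pos: [0.5874, 0.0737, 0.196]
tcp_rot: [2.481, 1.338, 0.486]
wrist_force: [-4.0, -0.0, 5.2]
width: 0.183
grip_force: 30.2
```

>>> drive_tool --pt "0 0 -5.22 0.00022 -0.00729 0 0" --pt "0 0 -5.22 0.00022 -0.00729 0 0" --pt "0 0 -5.22 0.00022 -0.00729 0 0" --pt "0 0 -5.22 0.00022 -0.00729 0 0" --pt "0 0 -5.22 0.00022 -0.00729 0 0" --pt "0 0 0 0 0 0 0" --pt "0 0 0 0 0 0 0"

```text
time: 6.4
tool_pos: [0.5574, 0.089, 0.1809]
tcp_rot: [2.079, 1.826, 0.377]
wrist_force: [-6.8, 3.0, 6.0]
width: 0.187
grip_force: 30.4
```

```bash
python3 - <<'E'
from h import *
s=status.read_state();T=tool();print(s["width"],s["grip_force"],s["wrist_force"].round(1),s["q"].round(2),T[:3,3])
F=frame(YAW);l=F.T@(T[:3,3]-EN);print(l.round(4),np.hypot(*l[:2]).round(4),np.arctan2(-l[0],l[1]).round(3))
p=shot("scene");dump(p,"s2.pkl")
c=p["color"][130:250,190:350,::-1];cv2.imwrite("pics/s2c.png",cv2.resize(c,(800,600),interpolation=cv2.INTER_CUBIC))
E
```

```text
0.1874136891124849 30.376815085655835 [-6.8  3.   6. ] [ 0.22 -0.14  2.2  -0.27  0.7   0.52] [0.55741552 0.0889879  0.18088739]
[-0.0001  0.0812 -0.0557] 0.0812 0.002
```

>>> drive_tool --pt "0 0 0 0 0 0 0.5" --pt "0 0 0 0 0 0 0.5" --pt "0 0 0 0 0 0 0.5" --pt "0 0 0 0 0 -0.02 0.6" --pt "0 0 0 0 0 -0.03 0.6" --pt "0 0 0 0 0 -0.03 0.6" --pt "0 0 0 -0.02 0 -0.03 0.8" --pt "0 0 0 -0.03 0 -0.03 1"

```text
time: 7.12
tool_pos: [0.4923, 0.0521, 0.3086]
tcp_rot: [2.076, 1.83, 0.375]
wrist_force: [0.5, -1.2, 0.6]
width: 0.861
grip_force: 0.0
```

>>> drive_tool --pt "0 0 0 -0.04 0 -0.03 1" --pt "0 0 0 -0.04 0 -0.03 1" --pt "0 0 0 -0.04 0 -0.02 1" --pt "0 0 0 -0.04 0 0 1" --pt "0 0 0 0 0 0 1" --pt "0 0 0 0 0 0 1"

```text
time: 7.62
tool_pos: [0.4438, -0.0898, 0.3747]
tcp_rot: [2.086, 1.815, 0.372]
wrist_force: [0.1, 0.0, -0.5]
width: 1.003
grip_force: 0.0
```

```bash
python3 - <<'E'
from h import *
p=shot("wrist");dump(p,"w4.pkl");cv2.imwrite("pics/w4.png",cv2.resize(p["color"][:,:,::-1],(800,600),interpolation=cv2.INTER_CUBIC));print(tool()[:3,3])
print(proj(p,EN)/.64)
E
```

```text
[ 0.44403877 -0.08762917  0.37386761]
[[383.83359685  91.43350433]]
```

View pics/w4.png

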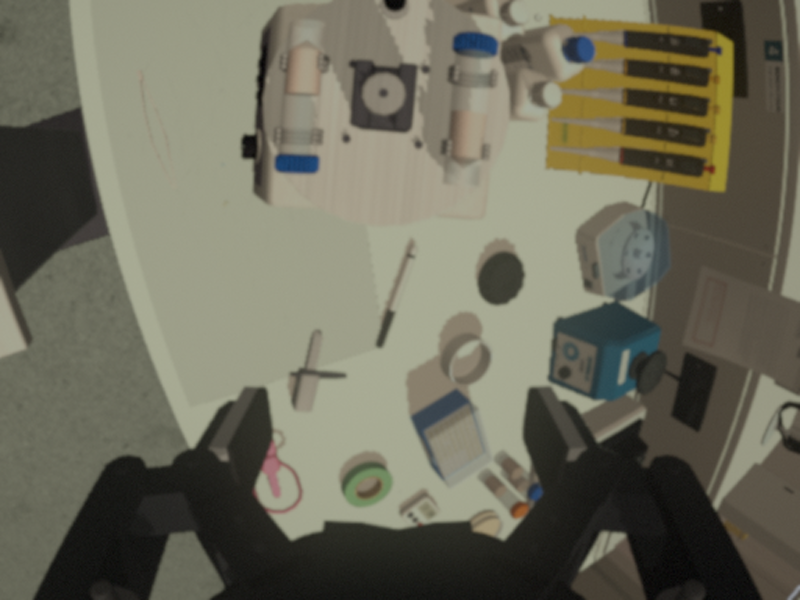

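```bash
python3 - <<'E'
from h import *
import pickle;p=pickle.load(open("w4.pkl","rb"));c=p["color"][:,:,::-1]
i=np.vstack([c[80:155,150:350],c[200:275,150:350]])
cv2.imwrite("pics/w4c.png",cv2.resize(i,(800,600),interpolation=cv2.INTER_CUBIC))
for n in["linchpin","head_grip","ring"]:
    for m in masks_of(p,n) if n!="x" else []:print(n,round(m["score"],2),m["bbox"])
E
```

```text
linchpin 0.69 [182.9, 209.7, 222.4, 263.1]
linchpin 0.58 [167.0, 285.5, 184.6, 329.1]
head_grip 0.9 [187.9, 211.5, 223.6, 265.7]
head_grip 0.55 [168.4, 283.0, 187.4, 332.4]
ring 0.71 [186.7, 236.6, 225.0, 245.4]
```

View pics/w4c.png

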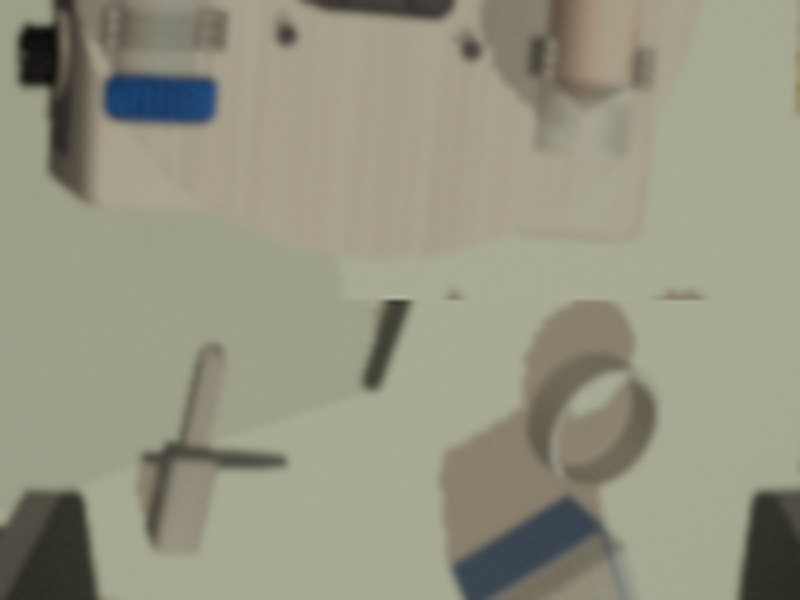

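```bash
python3 - <<'E'
from h import *
import pickle;p=pickle.load(open("w4.pkl","rb"))
A=lambda x,y,z,o:atz(p,150+(x+.5)/4-.5,o+(y+.5)/4-.5,z)
FR=A(92,203,.104,80);BR=A(638,240,.18,80);d=BR-FR
print(FR.round(4),BR.round(4),np.hypot(*d[:2]),"yaw",np.degrees(np.arctan2(d[1],d[0])))
t=A(210,345,.013,125);r=A(181,552,.024,125);d=t-r
print("tip",t.round(4),"rear",r.round(4),np.hypot(*d[:2]).round(4),np.degrees(np.arctan2(d[1],d[0])))
for y in(400,520):print(y,[A(x,y,z,125).round(4) for x,z in(((188,.018),(222,.018)) if y==400 else ((168,.024),(210,.024)))])
q=pickle.load(open("s2.pkl","rb"))
x=np.r_[t[:2],.012];r2=np.r_[r[:2],.024];print(proj(q,[x,r2])/.64)
E
```

```text
[ 0.4558 -0.0627  0.104 ] [ 0.6194 -0.0986  0.18  ] 0.16756580269774407 yaw -12.376584857639157
tip [ 0.4913 -0.2355  0.013 ] rear [ 0.4519 -0.3327  0.024 ] 0.1049 67.96050801127909
400 [array([ 0.4745, -0.2568,  0.018 ]), array([ 0.4902, -0.2623,  0.018 ])]
520 [array([ 0.45  , -0.3125,  0.024 ]), array([ 0.4699, -0.3202,  0.024 ])]
[[464.32439522 386.41754774]
 [504.99872469 417.93065746]]
```

```bash
sed -i 's/radians(-11.5)/radians(-12)/' h.py; cat >> h.py <<'E'
def pinR(a): 
    c,s=np.cos(a),np.sin(a);return np.c_[[c,s,0],[s,-c,0],[0,0,-1.]]
E
python3 - <<'E'
from h import *
plan(pinR(np.radians(68)),[.4585,-.317,.11],9)
E
```

```text
max [2.8    0.17   1.61   0.0247 0.009  0.0303]
[[2.79, -0.16, 1.61, -0.0245, -0.0082, 0.0293, 1.0], [2.8, -0.16, 1.61, -0.0246, -0.0061, 0.0297, 1.0], [2.79, -0.16, 1.61, -0.0247, -0.0039, 0.03, 1.0], [2.8, -0.16, 1.61, -0.0247, -0.0018, 0.0302, 1.0], [2.79, -0.16, 1.61, -0.0246, 0.0004, 0.0303, 1.0], [2.8, -0.16, 1.61, -0.0245, 0.0026, 0.0303, 1.0], [2.79, -0.16, 1.61, -0.0244, 0.0048, 0.0302, 1.0], [2.8, -0.16, 1.61, -0.0241, 0.0069, 0.0299, 1.0]]
[[2.79, -0.17, 1.61, -0.0238, 0.009, 0.0296, 1.0]]
```

>>> drive_tool --pt "2.8 -0.16 1.6 -0.0245 -0.008 0.0293 0.7" --pt "2.8 -0.16 1.6 -0.0245 -0.006 0.0297 0.7" --pt "2.8 -0.16 1.6 -0.0245 -0.004 0.03 0.7" --pt "2.8 -0.16 1.6 -0.0245 -0.002 0.03 0.7" --pt "2.8 -0.16 1.6 -0.0245 0.0005 0.03 0.7" --pt "2.8 -0.16 1.6 -0.0245 0.0025 0.03 0.7" --pt "2.8 -0.16 1.6 -0.0245 0.005 0.03 0.7" --pt "2.8 -0.16 1.6 -0.024 0.007 0.03 0.7"

```text
time: 8.48
tool_pos: [0.4584, -0.2908, 0.1392]
tcp_rot: [2.546, 1.775, 0.044]
wrist_force: [0.3, 0.3, 0.5]
width: 0.696
grip_force: 0.0
```

>>> drive_tool --pt "2.8 -0.16 1.6 -0.024 0.009 0.03 0.7" --pt "0 0 0 0 0 0 0.7" --pt "0 0 0 0 0 0 0.7" --pt "0 0 0 0 0 0 0.7"

```text
time: 8.82
tool_pos: [0.4593, -0.3162, 0.1108]
tcp_rot: [-2.601, -1.76, 0.0]
wrist_force: [0.6, 0.3, 0.2]
width: 0.701
grip_force: 0.0
```

```bash
python3 - <<'E'
from h import *
a=np.radians(68);go(pinR(a),[.4585,-.317,.002])
p=shot("wrist");dump(p,"w5.pkl");x=np.array([np.cos(a),np.sin(a),0]);y=np.array([-x[1],x[0],0]);z=np.array([0,0,1.])
O=np.array([.4585,-.317,.012])+.038*x
Q=[O+54*x*1e-3,O-.054*x+.012*z+.012*y,O-.054*x+.012*z-.012*y,O+.012*z+.012*y,O+.012*z-.012*y,O+.026*x+.06*z]
uv=proj(p,Q)
im=p["color"][:,:,::-1].copy();im=cv2.resize(im,None,fx=4,fy=4,interpolation=cv2.INTER_CUBIC)
for u in uv:cv2.circle(im,tuple(int(v) for v in u*4+1.5),4,(0,0,255),1)
c=uv.mean(0)*4;print(uv.round(1))
x0,y0=int(c[0]-400),int(c[1]-300);y0=min(max(y0,0),1536-600);print(x0,y0);cv2.imwrite("pics/w5c.png",im[y0:y0+600,x0:x0+800])
E
```

```text
turn deg [-0.06 -0.03  0.15] shift [-0.0011 -0.0003  0.1088]
[[252.   84.5]
 [237.6 216.3]
 [266.1 216.4]
 [236.6 153.1]
 [267.1 153.1]
 [251.3 127. ]]
607 333
```

View pics/w5c.png

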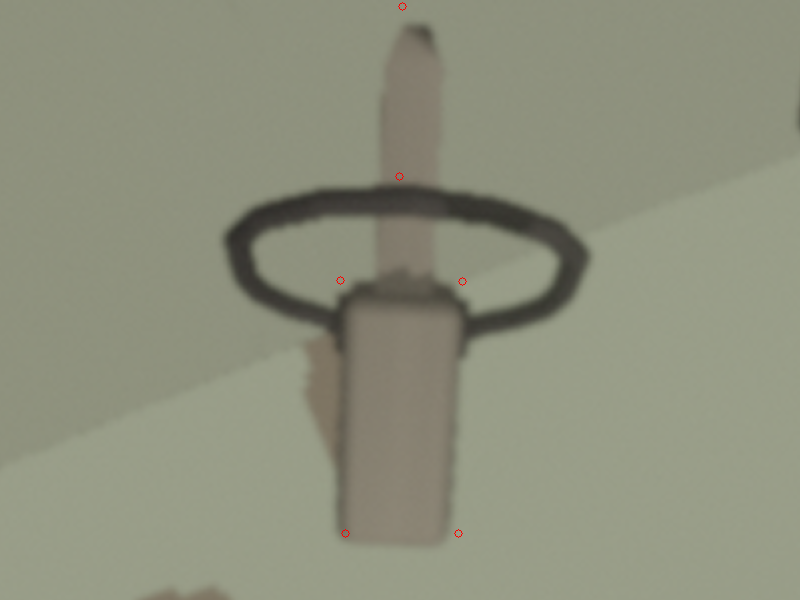

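Magnified steel pin: rear corners at (338,543) and (447,545), tip at (418,28), ring open. It's the right part. The pin is turned about 2.9° clockwise and sits about 3 mm further back than I predicted. I'll correct for that and grip.

>>> drive_tool --pt "0 0 1.5 -0.002 -0.0007 0.02 0.6" --pt "0 0 1.5 -0.002 -0.0007 0.03 0.6" --pt "0 0 0 0 0 0.03 0.6" --pt "0 0 0 0 0 0.02 0.6" --pt "0 0 0 0 0 0.0085 0.6" --pt "0 0 0 0 0 0 0.6" --pt "0 0 0 0 0 0 0.3" --pt "0 0 0 0 0 0 0.1" --force 80

```text
time: 9.53
tool_pos: [0.4573, -0.3224, 0.0061]
tcp_rot: [2.645, 1.685, 0.003]
wrist_force: [-1.0, 1.2, 2.2]
width: 0.331
grip_force: 1.1
```

>>> drive_tool --pt "0 0 0 0 0 0 0" --pt "0 0 0 0 0 0 0" --pt "0 0 0 0 0 0 0" --pt "0 0 0 0 0 0 0" --pt "0 0 0 0 0 0 0"

```text
time: 9.95
tool_pos: [0.4574, -0.3228, 0.0064]
tcp_rot: [2.646, 1.684, 0.003]
wrist_force: [-0.3, 1.7, 8.1]
width: 0.263
grip_force: 78.5
```

```bash
python3 - <<'E'
from h import *
s=status.read_state();T=tool();print(s["width"]*85,s["grip_force"],s["wrist_force"].round(1),T.round(4))
E
```

```text
22.335566265121805 78.48930358886719 [-0.3  1.7  8.1] [[ 0.4236  0.9059  0.0042  0.4574]
 [ 0.9059 -0.4236 -0.0031 -0.3228]
 [-0.001   0.0051 -1.      0.0064]
 [ 0.      0.      0.      1.    ]]
```

```bash
cat >> h.py <<'E'
H=lambda:EN-.0165*frame(YAW)[:,2]
def pinT(back,dx=.038,dz=-.0056,up=0,lat=0):
    """TCP target with the pin `back` m short of home, `up` along spindle, `lat` up slope"""
    F=frame(YAW);Rt=toolR(F);O=H()-(.022+back)*F[:,1]+up*F[:,2]+lat*F[:,0]
    return Rt,O-Rt@np.array([dx,0,dz])
E
python3 - <<'E'
from h import *
T=tool();T=plan(T[:3,:3],T[:3,3]+[0,0,.16],5,T,c=0)
T=plan(*pinT(.085,up=.015),8,T,c=0);print(T.round(3))
E
```

```text
max [0.     0.     0.     0.0001 0.0002 0.032 ]
[[0.0, 0.0, 0.0, -0.0, 0.0002, -0.032, 0.0], [0.0, 0.0, 0.0, -0.0, 0.0002, -0.032, 0.0], [0.0, 0.0, 0.0, -0.0001, 0.0001, -0.032, 0.0], [0.0, 0.0, 0.0, -0.0, 0.0002, -0.032, 0.0], [0.0, 0.0, 0.0, -0.0001, 0.0001, -0.032, 0.0]]
max [3.08   0.37   1.61   0.0246 0.0064 0.0077]
[[-3.08, 0.37, -1.6, 0.0238, -0.0064, -0.0074, 0.0], [-3.07, 0.37, -1.6, 0.024, -0.0054, -0.0075, 0.0], [-3.08, 0.37, -1.6, 0.0242, -0.0043, -0.0076, 0.0], [-3.07, 0.37, -1.61, 0.0243, -0.0032, -0.0077, 0.0], [-3.08, 0.37, -1.61, 0.0245, -0.0021, -0.0077, 0.0], [-3.07, 0.36, -1.6, 0.0246, -0.001, -0.0076, 0.0], [-3.08, 0.37, -1.61, 0.0246, 0.0001, -0.0075, 0.0], [-3.07, 0.36, -1.6, 0.0246, 0.0012, -0.0072, 0.0]]
[[ 0.208  0.887  0.413  0.491]
 [ 0.978 -0.188 -0.088 -0.128]
 [-0.     0.423 -0.906  0.225]
 [ 0.     0.     0.     1.   ]]
```

>>> drive_tool --pt "0 0 0 0 0 -0.015 0" --pt "0 0 0 0 0 -0.025 0" --pt "0 0 0 0 0 -0.03 0" --pt "0 0 0 0 0 -0.032 0" --pt "0 0 0 0 0 -0.032 0" --pt "0 0 0 0 0 -0.026 0" --pt "0 0 0 0 0 0 0"

```text
time: 10.53
tool_pos: [0.4596, -0.3247, 0.1721]
tcp_rot: [2.638, 1.679, 0.008]
wrist_force: [0.2, -0.5, 0.1]
width: 0.258
grip_force: 78.1
```

>>> drive_tool --pt "-3.08 0.37 -1.6 0.0238 -0.0064 -0.0074 0" --pt "-3.08 0.37 -1.6 0.024 -0.0054 -0.0075 0" --pt "-3.08 0.37 -1.6 0.0242 -0.0043 -0.0076 0" --pt "-3.08 0.37 -1.6 0.0243 -0.0032 -0.0077 0" --pt "-3.08 0.37 -1.6 0.0245 -0.002 -0.0077 0" --pt "-3.08 0.37 -1.6 0.0246 -0.001 -0.0076 0" --pt "-3.08 0.37 -1.6 0.0246 0 -0.0075 0" --pt "-3.08 0.37 -1.6 0.0246 0.0012 -0.0072 0"

```text
time: 11.2
tool_pos: [0.489, -0.1261, 0.2226]
tcp_rot: [2.159, 1.748, 0.389]
wrist_force: [0.4, 0.3, -2.1]
width: 0.255
grip_force: 78.4
```

>>> drive_tool --pt "0 0 0 0 0 0 0" --pt "0 0 0 0 0 0 0" --pt "0 0 0 0 0 0 0"

```text
time: 11.45
tool_pos: [0.4892, -0.1273, 0.2222]
tcp_rot: [2.161, 1.749, 0.386]
wrist_force: [-0.8, -0.1, -2.0]
width: 0.262
grip_force: 78.4
```

```bash
cat > chk.py <<'E'
from h import *
import sys
def view(f,pts,pic,ctr,s=4):
    p=shot("wrist");dump(p,f);uv=proj(p,pts);print(uv.round(1).tolist())
    im=cv2.resize(p["color"][:,:,::-1],None,fx=s,fy=s,interpolation=cv2.INTER_CUBIC)
    for u in uv:cv2.circle(im,tuple(int(v) for v in u*s+s/2-.5),4,(0,0,255),1)
    c=proj(p,ctr)[0]*s;x0=int(np.clip(c[0]-400,0,512*s-800));y0=int(np.clip(c[1]-300,0,384*s-600));print("org",x0,y0)
    cv2.imwrite(pic,im[y0:y0+600,x0:x0+800])
E
python3 - <<'E'
from chk import *
go(*pinT(.085,up=.015));s=status.read_state();print(s["width"]*85,s["wrist_force"])
T=tool();F=frame(YAW);P=lambda x,y,z:T[:3,3]+T[:3,:3]@np.array([.038+x,-y,-.0056-z])
print("tip local",(F.T@(P(.054,0,0)-H())).round(4))
view("w6.pkl",[P(.054,0,0),P(0,.006,.006),P(0,-.006,.006),P(.026,0,.06),EN,H()+.022*F[:,1]+.0115*F[:,2]+.0078*F[:,0],H()-.022*F[:,1]+.0115*F[:,2]-.0078*F[:,0],H()-.022*F[:,1]+.0115*F[:,2]+.0078*F[:,0]],"pics/w6c.png",EN-.04*F[:,1])
E
```

```text
turn deg [-0.2  -0.08 -0.04] shift [-0.0006  0.003  -0.0016]
22.264448361087442 [-0.81277789 -0.10641173 -2.0241329 ]
tip local [-0.0029 -0.0524  0.0135]
[[250.6, 74.2], [237.9, 192.2], [263.6, 192.2], [248.3, 165.6], [257.0, -34.0], [273.0, -66.6], [239.9, 11.8], [274.1, 11.8]]
org 628 0
```

View pics/w6c.png

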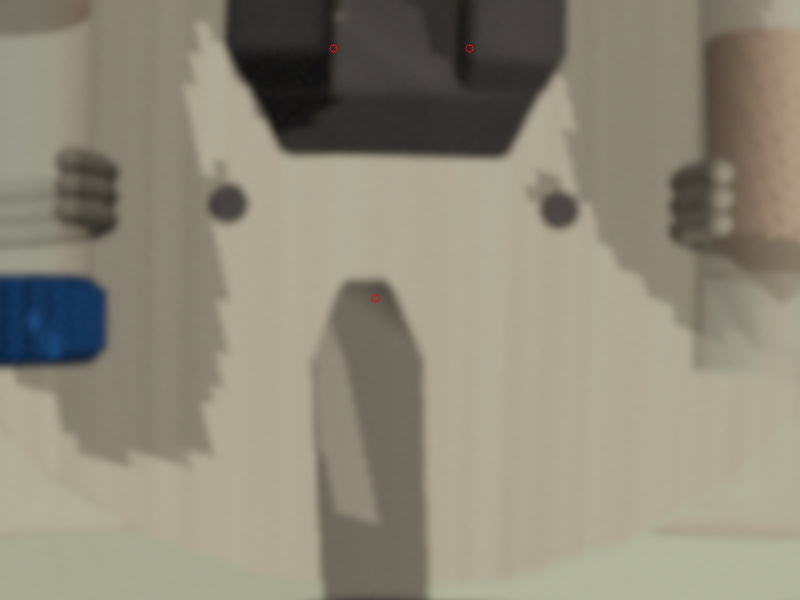

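The slot walls at x≈333 and 467 match my prediction exactly. The pin tip at (366,285) is about 1 mm down-slope and skewed about 1.2°. I'll correct, drop to hole height and advance.

>>> drive_tool --pt "-0.1 0 0.6 0 0.001 0.004 0" --pt "-0.1 0 0.6 0 0.0012 0.005 0" --pt "0 0 0 0 0 0.0045 0" --pt "0 0 0 0.008 -0.0002 0 0" --pt "0 0 0 0.01 -0.0002 0 0" --pt "0 0 0 0.006 -0.0001 0 0" --pt "0 0 0 0 0 0 0" --pt "0 0 0 0 0 0 0"

```text
time: 12.17
tool_pos: [0.502, -0.1053, 0.2102]
tcp_rot: [2.179, 1.727, 0.394]
wrist_force: [-0.0, 1.1, -2.7]
width: 0.259
grip_force: 78.4
```

```bash
cat > st.py <<'E'
from chk import *
s=status.read_state();T=tool();F=frame(YAW)
Rp=R.from_rotvec([0,0,np.radians(-1.2)]).as_matrix()
P=lambda x,y,z:T[:3,3]+T[:3,:3]@(np.array([.0395,0,-.0056])+Rp@np.array([x,-y,-z]))
print("tip local",(F.T@(P(.054,0,0)-H())).round(4),"O",(F.T@(P(0,0,0)-H())).round(4),"force spindle axes",(F.T@s["wrist_force"]).round(1),s["width"],s["time"])
X=T[:3,:3]@Rp
print("pin dir",(F.T@X[:,0]).round(3))
E
python3 st.py; python3 - <<'E'
from st import *
p=shot("wrist");dump(p,"w7.pkl")
u=proj(p,[P(.054,0,0),P(.02,.006,.006),P(.02,-.006,.006),H()-.022*F[:,1]+.0115*F[:,2]-.0078*F[:,0],H()-.022*F[:,1]+.0115*F[:,2]+.0078*F[:,0]]);print(u.round(1).tolist())
E
```

```text
tip local [-0.     -0.0267 -0.0007] O [-0.0001 -0.0807 -0.0007] force spindle axes [-1.3  1.1 -2.3] 0.25929847432780173 12.1667
pin dir [0.001 1.    0.002]
tip local [-0.     -0.0267 -0.0007] O [-0.0001 -0.0807 -0.0007] force spindle axes [-1.3  1.1 -2.3] 0.25929847432780173 12.1667
pin dir [0.001 1.    0.002]
[[248.1, 71.1], [236.2, 147.0], [263.1, 146.4], [228.3, 58.4], [266.4, 57.4]]
```

>>> drive_tool --pt "0 0 0 0.005 -0.0001 0 0" --pt "0 0 0 0.005 -0.0001 0 0" --pt "0 0 0 0.005 -0.0001 0 0" --pt "0 0 0 0.005 -0.0001 0 0" --pt "0 0 0 0 0 0 0"

```text
time: 12.63
tool_pos: [0.5063, -0.0849, 0.2109]
tcp_rot: [2.179, 1.727, 0.395]
wrist_force: [0.3, -0.0, -1.8]
width: 0.26
grip_force: 78.4
```

```bash
python3 st.py
```

```text
tip local [ 0.0002 -0.0058 -0.    ] O [ 0.0002 -0.0598 -0.0002] force spindle axes [-0.5  0.  -1.7] 0.25959535901938585 12.6333
pin dir [0.    1.    0.002]
```

>>> drive_tool --pt "0 0 0 0.005 -0.0001 0 0" --pt "0 0 0 0.005 -0.0001 0 0" --pt "0 0 0 0.005 -0.0001 0 0" --pt "0 0 0 0 0 0 0"

```text
time: 12.97
tool_pos: [0.5094, -0.0702, 0.2108]
tcp_rot: [2.179, 1.727, 0.395]
wrist_force: [-0.5, 0.4, -1.6]
width: 0.258
grip_force: 78.4
```

```bash
python3 st.py
```

```text
tip local [ 0.0002  0.0091 -0.0001] O [ 0.0002 -0.0448 -0.0002] force spindle axes [-1.2  0.3 -1.2] 0.2583872525035631 12.9667
pin dir [0.001 1.    0.002]
```

Moving freely; 22 mm remain.

>>> drive_tool --pt "0 0 0 0.005 -0.0001 0 0" --pt "0 0 0 0.005 -0.0001 0 0" --pt "0 0 0 0.005 -0.0001 0 0" --pt "0 0 0 0.003 0 0 0" --pt "0 0 0 0 0 0 0"

```text
time: 13.38
tool_pos: [0.5132, -0.0528, 0.2108]
tcp_rot: [2.179, 1.727, 0.395]
wrist_force: [-0.3, 0.2, -1.2]
width: 0.258
grip_force: 78.4
```

```bash
python3 st.py
```

```text
tip local [ 0.0002  0.027  -0.0001] O [ 0.0002 -0.027  -0.0002] force spindle axes [-0.8  0.1 -0.9] 0.2580648054583601 13.3833
pin dir [0.001 1.    0.002]
```

>>> drive_tool --pt "0 0 0 0.002 0 0 0" --pt "0 0 0 0.002 0 0 0" --pt "0 0 0 0.001 0 0 0" --pt "0 0 0 0.001 0 0 0" --pt "0 0 0 0 0 0 0"

```text
time: 13.8
tool_pos: [0.514, -0.0492, 0.2109]
tcp_rot: [2.178, 1.726, 0.39]
wrist_force: [-3.8, -7.7, -1.1]
width: 0.262
grip_force: 78.6
```

```bash
python3 st.py
```

```text
tip local [ 0.0002  0.0307 -0.0004] O [ 0.0002 -0.0233 -0.0003] force spindle axes [-2.4 -8.3 -0.1] 0.26222398610562475 13.8
pin dir [ 0.     1.    -0.002]
```

>>> drive_tool --pt "0 0 0 0.001 0 0 0" --pt "0 0 0 0.001 0 0 0" --pt "0 0 0 0 0 0 0"

```text
time: 14.05
tool_pos: [0.514, -0.049, 0.211]
tcp_rot: [2.176, 1.725, 0.386]
wrist_force: [-5.4, -14.8, 0.1]
width: 0.261
grip_force: 78.6
```

```bash
python3 st.py
```

```text
tip local [ 0.0002  0.0309 -0.0007] O [ 0.0002 -0.0231 -0.0004] force spindle axes [ -1.9 -15.6   1. ] 0.26103578673772315 14.05
pin dir [-0.001  1.    -0.005]
```

The pin stopped solidly at the expected depth (15.6 N), so it is seated. I'll relax, release, lift clear and look.

>>> drive_tool --pt "0 0 0 -0.001 0 0 0" --pt "0 0 0 -0.0005 0 0 0" --pt "0 0 0 0 0 0 0.15" --pt "0 0 0 0 0 0 0.3" --pt "0 0 0 0 0 0 0.45" --pt "0 0 0 0 0 0 0.45" --pt "0 0 0 0 0 0 0.45" --pt "0 0 0 0 0 0 0.45" --force 30

```text
time: 14.72
tool_pos: [0.515, -0.047, 0.2115]
tcp_rot: [2.179, 1.725, 0.396]
wrist_force: [0.4, 1.3, -0.6]
width: 0.451
grip_force: 0.0
```

>>> drive_tool --pt "0 0 0 0 0 -0.01 0.45" --pt "0 0 0 0 0 -0.02 0.45" --pt "0 0 0 0 0 -0.03 0.45" --pt "0 0 0 0 0 -0.03 0.45" --pt "0 0 0 -0.01 0 -0.03 0.3" --pt "0 0 0 -0.01 0 -0.03 0" --pt "0 0 0 -0.01 0 0 0" --pt "0 0 0 0 0 0 0"

```text
time: 15.38
tool_pos: [0.446, -0.0645, 0.3509]
tcp_rot: [2.175, 1.721, 0.4]
wrist_force: [1.2, -0.2, -0.6]
width: 0.001
grip_force: 0.0
```

```bash
cat >> h.py <<'E'
def ringT(x,z,beta=41,lat=0):
    F=frame(YAW);Rt=toolR(F)@R.from_rotvec([0,np.radians(beta),0]).as_matrix()
    return Rt,H()+(x-.022)*F[:,1]+z*F[:,2]+lat*F[:,0]
E
python3 - <<'E'
from chk import *
s=status.read_state();print(s["wrist_force"].round(1),s["width"],s["q"].round(2))
F=frame(YAW);Pn=lambda x,y,z:H()+(x-.022)*F[:,1]+z*F[:,2]-y*F[:,0]
view("w8.pkl",[Pn(.026,0,.06),Pn(-.054,.012,.012),Pn(-.054,-.012,.012),Pn(0,.012,.012),Pn(0,-.012,.012),Pn(.054,0,0),EN],"pics/w8c.png",Pn(0.0,0,.02))
plan(*ringT(.010,.085),8,c=0)
E
```

```text
[ 1.2 -0.2 -0.6] 0.0005273600472940177 [-0.19 -0.54  2.16 -0.01  1.09  0.04]
[[246.6, 77.5], [237.3, 164.8], [262.2, 164.2], [235.3, 108.5], [261.2, 107.8], [247.0, 52.5], [247.5, 84.5]]
org 592 134
max [9.00e-02 5.12e+00 1.60e-01 9.90e-03 2.00e-04 1.20e-02]
[[0.08, 5.12, -0.15, 0.0099, -0.0002, 0.0076, 0.0], [0.08, 5.12, -0.16, 0.0092, -0.0002, 0.0085, 0.0], [0.08, 5.11, -0.15, 0.0084, -0.0002, 0.0092, 0.0], [0.08, 5.12, -0.16, 0.0075, -0.0001, 0.01, 0.0], [0.08, 5.11, -0.15, 0.0066, -0.0001, 0.0106, 0.0], [0.09, 5.12, -0.16, 0.0057, -0.0, 0.0111, 0.0], [0.08, 5.11, -0.15, 0.0047, -0.0, 0.0116, 0.0], [0.09, 5.12, -0.16, 0.0036, -0.0, 0.012, 0.0]]
```

View pics/w8c.png

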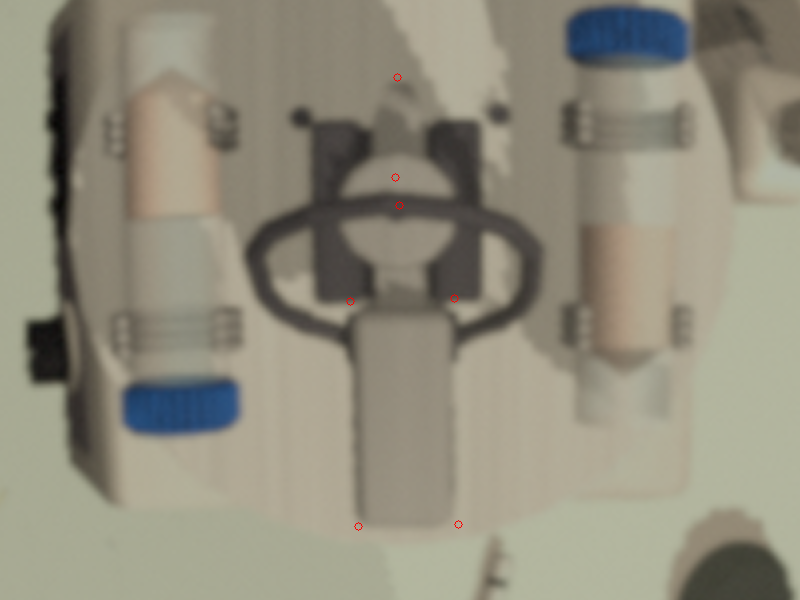

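The pin is seated: head front at y≈310 against the hub edge at 300, ring open with its end at (400,203). Next I tilt the shut fingers behind the ring.

>>> drive_tool --pt "0.08 5.12 -0.15 0.0099 0 0.0076 0" --pt "0.08 5.12 -0.15 0.0092 0 0.0085 0" --pt "0.08 5.12 -0.15 0.0084 0 0.0092 0" --pt "0.08 5.12 -0.15 0.0075 0 0.01 0" --pt "0.08 5.12 -0.15 0.0066 0 0.0106 0" --pt "0.08 5.12 -0.15 0.0057 0 0.0111 0" --pt "0.08 5.12 -0.15 0.0047 0 0.0116 0" --pt "0.08 5.12 -0.15 0.0036 0 0.012 0"

```text
time: 16.1
tool_pos: [0.4878, 0.0095, 0.2909]
tcp_rot: [-2.005, -1.917, -1.192]
wrist_force: [-0.3, 0.3, -0.2]
width: 0.0
grip_force: 0.0
```

>>> drive_tool --pt "0 0 0 0 0 0 0" --pt "0 0 0 0 0 0 0"

```text
time: 16.27
tool_pos: [0.487, 0.009, 0.289]
tcp_rot: [-2.01, -1.915, -1.183]
wrist_force: [-0.2, -0.1, 0.4]
width: -0.001
grip_force: 0.0
```

```bash
cat > st2.py <<'E'
from h import *
s=status.read_state();T=tool();F=frame(YAW);l=F.T@(T[:3,3]-H())
print("TCP in pin frame x,z,lat",(l[1]+.022).round(4),l[2].round(4),l[0].round(4),"force pin x,z",(F[:,1]@s["wrist_force"]).round(1),(F[:,2]@s["wrist_force"]).round(1),"along tool z",(T[:3,2]@s["wrist_force"]).round(1),s["time"])
E
python3 st2.py; python3 - <<'E'
from h import *
go(*ringT(.022,.066));print(status.read_state()["q"].round(2))
E
```

```text
TCP in pin frame x,z,lat 0.0105 0.0812 -0.0024 force pin x,z -0.1 0.4 along tool z -0.4 16.2667
turn deg [-0.42 -0.06 -0.42] shift [-0.0013  0.0026  0.019 ]
[-0.59 -0.28  2.24  0.87  1.26 -0.85]
```

>>> drive_tool --pt "-0.2 0 -0.2 0 0.0013 0.007 0" --pt "-0.2 0 -0.2 0 0.0013 0.007 0" --pt "0 0 0 0 0 0.005 0" --pt "0 0 0 0 0 0.005 0" --pt "0 0 0 0 0 0.005 0" --pt "0 0 0 0 0 0.005 0"

```text
time: 16.77
tool_pos: [0.5065, 0.0289, 0.272]
tcp_rot: [-2.004, -1.931, -1.204]
wrist_force: [-2.2, 0.3, 6.2]
width: -0.002
grip_force: 2.7
```

```bash
python3 st2.py
```

```text
TCP in pin frame x,z,lat 0.0341 0.0595 0.0039 force pin x,z -0.2 6.6 along tool z -5.1 16.7667
```

>>> drive_tool --pt "0 0 0 0 0 0.005 0" --pt "0 0 0 0 0 0.005 0" --pt "0 0 0 -0.0005 0 0.005 0" --pt "0 0 0 -0.0005 0 0.005 0" --pt "0 0 0 0 0 0 0"

```text
time: 17.18
tool_pos: [0.5146, 0.0391, 0.2547]
tcp_rot: [-2.006, -1.929, -1.198]
wrist_force: [0.0, -0.8, 1.2]
width: 0.002
grip_force: 0.7
```

```bash
python3 st2.py
```

```text
TCP in pin frame x,z,lat 0.0457 0.0413 0.0019 force pin x,z -0.7 1.0 along tool z -1.2 17.1833
```

>>> drive_tool --pt "0 0 0 -0.0008 0 0.005 0" --pt "0 0 0 -0.001 0 0.005 0" --pt "0 0 0 -0.001 0 0.005 0" --pt "0 0 0 0 0 0 0" --pt "0 0 0 0 0 0 0"

```text
time: 17.6
tool_pos: [0.5214, 0.0453, 0.2427]
tcp_rot: [-2.006, -1.928, -1.197]
wrist_force: [-0.2, -0.5, -0.1]
width: 0.002
grip_force: 0.0
```

```bash
python3 st2.py
```

```text
TCP in pin frame x,z,lat 0.0531 0.0282 0.0017 force pin x,z -0.5 -0.0 along tool z -0.3 17.6
```

>>> drive_tool --pt "0 0 0 -0.001 0 0.004 0" --pt "0 0 0 0 0 0 0" --pt "0 0 0 0 0 -0.01 0" --pt "0 0 0 0 0 -0.03 0" --pt "0 0 0 0 0 -0.03 0" --pt "0 -4 0 0 0 -0.03 0" --pt "0 -5 0 0 0 -0.03 0" --pt "0 -5 0 0 0 -0.02 0"

```text
time: 18.27
tool_pos: [0.4549, -0.0384, 0.3481]
tcp_rot: [2.183, 1.966, 0.959]
wrist_force: [0.0, -0.5, -0.1]
width: -0.001
grip_force: 0.0
```

>>> drive_tool --pt "0 -5 0 -0.02 0 0 0" --pt "0 -5 0 -0.02 0 0 0" --pt "0 -5 0 -0.02 0 0 0" --pt "0 -5 0 -0.02 0 0 0" --pt "0 -5 0 -0.02 0 0 0" --pt "0 0 0 0 0 0 0" --pt "0 0 0 0 0 0 0"

```text
time: 18.85
tool_pos: [0.448, -0.1301, 0.3198]
tcp_rot: [2.157, 1.766, 0.436]
wrist_force: [-0.1, -0.3, -0.1]
width: -0.0
grip_force: 0.0
```

```bash
cat > ringchk.py <<'E'
from h import *
import pickle
F=frame(YAW)
Pn=lambda x,y,z:H()+(x-.022)*F[:,1]+z*F[:,2]-y*F[:,0]
def chk(p):
    m=masks_of(p,"ring") if "fresh" in p else []
    for q in m:print("ring",round(q["score"],2),q["bbox"])
    g=cv2.cvtColor(p["color"],cv2.COLOR_RGB2GRAY)
    for a in np.radians([60,45,30,20,10,0,-10]):
        u=proj(p,Pn(-.008+.069*np.cos(a),0,.069*np.sin(a)))[0]
        i,j=int(round(u[1])),int(round(u[0]))
        # darkest pixel profile up/down the column through the wire, at y=0 and lateral +-10mm
        o=[]
        for y in(-.014,0,.014):
            v=proj(p,Pn(-.008+.067*np.cos(a),y,.067*np.sin(a)))[0]
            o.append([int(g[int(round(v[1]))+d,int(round(v[0]))]) for d in range(-4,5)] if 4<v[1]<379 else None)
        print(np.degrees(a).round(),u.round(1),o)
E
python3 - <<'E'
from ringchk import *
print("before");chk(pickle.load(open("w8.pkl","rb")))
p=shot("wrist");dump(p,"w9.pkl");p["fresh"]=1;print("after",tool()[:3,3].round(3));chk(p)
s=shot("scene");dump(s,"s9.pkl");
for n in("linchpin","ring"):print(n,[(round(m["score"],2),m["bbox"]) for m in masks_of(s,n)])
print(proj(s,[Pn(.06,0,-.012),Pn(.026,0,.06),Pn(-.054,0,0)]).round(1).tolist())
E
```

```text
before
60.0 [246.6  76.9] [[56, 55, 55, 52, 54, 52, 50, 54, 52], [140, 142, 142, 143, 141, 141, 132, 110, 80], [64, 64, 62, 63, 63, 64, 63, 61, 57]]
45.0 [246.4  60.2] [[172, 172, 172, 169, 154, 117, 78, 70, 67], [128, 127, 121, 113, 104, 102, 100, 102, 100], [131, 131, 130, 122, 101, 74, 64, 66, 66]]
30.0 [246.4  49.5] [[171, 171, 171, 171, 171, 171, 172, 171, 171], [132, 132, 132, 132, 131, 126, 113, 110, 117], [132, 132, 131, 132, 132, 131, 133, 132, 133]]
20.0 [246.5  45.8] [[172, 171, 171, 171, 171, 171, 171, 171, 171], [131, 132, 132, 132, 132, 131, 132, 132, 131], [132, 133, 134, 133, 132, 133, 133, 133, 133]]
10.0 [246.6  44.6] [[171, 171, 171, 171, 171, 172, 171, 171, 171], [132, 131, 132, 132, 132, 132, 131, 132, 132], [134, 133, 132, 133, 134, 133, 132, 133, 133]]
0.0 [246.8  45.5] [[171, 171, 171, 171, 172, 171, 171, 171, 171], [131, 132, 132, 132, 132, 131, 132, 132, 131], [134, 134, 135, 134, 134, 135, 134, 134, 135]]
-10.0 [247.   48.4] [[171, 172, 171, 171, 172, 172, 172, 172, 172], [132, 132, 132, 131, 132, 132, 131, 124, 111], [134, 134, 134, 135, 134, 134, 134, 134, 134]]
after [ 0.448 -0.13   0.32 ]
ring 0.86 [212.1, 0.0, 288.9, 64.1]
60.0 [248.3 -12. ] [None, None, None]
45.0 [248.6 -23.6] [None, None, None]
30.0 [248.9 -28.3] [None, None, None]
20.0 [249.  -28.1] [None, None, None]
10.0 [249.1 -25.7] [None, None, None]
0.0 [249.3 -21.3] [None, None, None]
-10.0 [249.3 -15.3] [None, None, None]
linchpin [(0.86, [323.0, 284.0, 359.4, 315.2]), (0.46, [218.0, 162.6, 252.2, 183.7])]
ring [(0.7, [153.8, 132.7, 184.0, 166.9]), (0.54, [224.0, 177.3, 231.0, 177.5]), (0.46, [336.5, 289.6, 354.9, 308.4]), (0.27, [206.0, 150.2, 267.8, 205.7]), (0.23, [221.1, 161.4, 250.3, 184.1])]
[[222.1, 163.4], [222.1, 156.6], [249.7, 178.1]]
```

>>> drive_tool --pt "0 0 0 0.03 0 -0.01 0" --pt "0 0 0 0.03 0 -0.02 0" --pt "0 0 0 0.03 0 -0.02 0" --pt "0 0 0 0.02 0 0 0" --pt "0 0 0 0 0 0 0" --pt "0 0 0 0 0 0 0"

```text
time: 19.6
tool_pos: [0.4479, -0.0192, 0.368]
tcp_rot: [2.155, 1.768, 0.434]
wrist_force: [-0.4, -0.4, -0.4]
width: 0.001
grip_force: 0.0
```

```bash
python3 - <<'E'
from ringchk import *
p=shot("wrist");dump(p,"w10.pkl");p["fresh"]=1;print("after",tool()[:3,3].round(3));chk(p)
print(proj(p,[EN,Pn(0,.012,.012),Pn(0,-.012,.012)]).round(1).tolist())
for m in masks_of(p,"linchpin"):print(round(m["score"],2),m["bbox"])
E
```

```text
after [ 0.448 -0.02   0.367]
ring 0.87 [220.2, 98.0, 281.9, 167.8]
60.0 [249.7 135.3] [[76, 77, 78, 78, 78, 77, 78, 79, 79], [143, 134, 117, 94, 81, 81, 89, 107, 129], [70, 70, 71, 73, 74, 72, 73, 73, 73]]
45.0 [249.8 118. ] [[75, 74, 76, 76, 76, 77, 77, 76, 76], [107, 107, 107, 106, 106, 105, 103, 109, 125], [66, 71, 74, 74, 74, 73, 70, 69, 70]]
30.0 [250.  105.6] [[87, 76, 85, 111, 142, 160, 165, 164, 159], [87, 114, 127, 125, 119, 122, 128, 130, 128], [103, 77, 62, 58, 69, 96, 119, 133, 137]]
20.0 [250.1 100.3] [[176, 175, 175, 171, 155, 121, 87, 76, 85], [124, 100, 72, 60, 63, 87, 114, 127, 125], [138, 137, 138, 134, 125, 103, 77, 62, 58]]
10.0 [250.1  97.4] [[176, 176, 176, 176, 176, 175, 167, 143, 107], [136, 136, 134, 124, 100, 72, 60, 63, 87], [139, 139, 139, 140, 139, 138, 132, 113, 87]]
0.0 [250.2  96.7] [[176, 176, 176, 176, 176, 175, 167, 143, 107], [136, 136, 134, 124, 100, 72, 60, 63, 87], [139, 139, 139, 138, 139, 135, 123, 97, 71]]
-10.0 [250.3  98. ] [[176, 177, 176, 176, 174, 161, 130, 92, 73], [136, 134, 124, 100, 72, 60, 63, 87, 114], [139, 139, 138, 139, 135, 123, 97, 71, 60]]
[[250.0, 135.4], [238.3, 156.3], [261.8, 156.4]]
0.85 [218.9, 100.2, 280.3, 208.4]
```

>>> drive_tool --pt "0 0 0 0.03 0 0 0" --pt "0 0 0 0.03 0 0 0" --pt "0 0 0 0.02 0 0 0" --pt "0 0 0 0 0 0 0" --pt "0 0 0 0 0 0 0"

```text
time: 20.17
tool_pos: [0.4631, 0.0579, 0.3694]
tcp_rot: [2.158, 1.766, 0.431]
wrist_force: [-0.2, -0.4, -0.2]
width: 0.005
grip_force: 0.0
```

```bash
python3 - <<'E'
from ringchk import *
P=[pickle.load(open("w10.pkl","rb")),shot("wrist")]
for q in masks_of(P[1],"ring"):print("ring",round(q["score"],2),q["bbox"])
rs=[[],[],[]]
for p in P:
    g=cv2.GaussianBlur(cv2.cvtColor(p["color"],cv2.COLOR_RGB2GRAY),(0,0),.7).astype(float)
    for k,y in enumerate((-.008,0,.008)):
        c=proj(p,Pn(.06,y,-.012))[0];j=int(round(c[0]));r=np.arange(int(c[1])-12,int(c[1])+18)
        col=g[r,j];i=col.argmin();w=np.clip(col.min()+35-col,0,None);w[abs(np.arange(len(r))-i)>3]=0
        rs[k].append(ray(p,c[0],(w*r).sum()/w.sum()));print(k,c.round(1),(w*r).sum()/w.sum(),col.min())
for k in range(3):
    X,e=tri(rs[k]);l=F.T@(X-H());a=np.degrees(np.arctan2(l[2],l[1]+.03));print("x,z",(l[1]+.022).round(4),l[2].round(4),"angle",a.round(1),np.round(e,4))
E
```

```text
ring 0.79 [222.4, 171.5, 280.7, 238.3]
0 [257.7  98. ] 102.6938775510204 66.0
1 [250.3  98. ] 101.3 64.0
2 [242.8  98. ] 102.375 64.0
0 [258.  168.4] 177.16521739130434 56.0
1 [250.8 168.4] 176.751677852349 60.0
2 [243.7 168.4] 177.1353711790393 54.0
x,z 0.0547 0.0074 angle 6.7 [0. 0.]
x,z 0.0561 0.0111 angle 9.8 [0. 0.]
x,z 0.055 0.0085 angle 7.7 [0. 0.]
```

```bash
python3 - <<'E'
from ringchk import *
from tm import track
P=[pickle.load(open("w10.pkl","rb")),shot("wrist")];dump(P[1],"w11.pkl")
for p in P:
    g=cv2.cvtColor(p["color"],cv2.COLOR_RGB2GRAY)
    c=proj(p,Pn(.06,0,-.012))[0];j=int(round(c[0]));r0=int(c[1])-6;print("col",j,"from row",r0,g[r0:r0+70,j].tolist())
    print("pred EN",proj(p,EN)[0].round(1),"edges",proj(p,[EN-.014*F[:,1],EN+.014*F[:,1],EN-.014*F[:,0],EN+.014*F[:,0]]).round(1).tolist(),"tip",proj(p,Pn(.054,0,.002))[0].round(1))
    for a in(-10,0,10,20,25):
        t=np.radians(a);print(a,proj(p,Pn(-.008+.069*np.cos(t),0,.069*np.sin(t)))[0].round(1))
# triangulate features by tracking w10->w11
for n,X in dict(hubFL=H()+.022*F[:,1]-.02*F[:,0]+.0115*F[:,2],hubFR=H()+.022*F[:,1]+.02*F[:,0]+.0115*F[:,2],end=EN,knob=H()+.08*F[:,1]-.012*F[:,2],ringL=Pn(.045,.026,-.01),ringR=Pn(.045,-.026,-.01),ringE=Pn(.06,0,-.012)).items():
    u=proj(P[0],X)[0];v=proj(P[1],X)[0];w=6 if "ring" in n else 8
    a=track(P[0],P[1],float(u[0]),float(u[1]+(3 if n=="ringE" else 0)),(float(v[0]),float(v[1])),w=w,s=12)
    Y,e=tri([ray(P[0],u[0],u[1]+(3 if n=="ringE" else 0)),ray(P[1],a[0],a[1])]);print(n,u.round(1),np.round(a,2),"pred",v.round(1),"local z",(F.T@(Y-H()))[2].round(4),"expected",(F.T@(X-H()))[2].round(4))
E
```

```text
col 250 from row 91 [137, 136, 137, 137, 136, 136, 134, 124, 100, 72, 60, 63, 87, 114, 127, 125, 119, 122, 128, 130, 128, 120, 112, 109, 107, 107, 107, 107, 106, 106, 105, 103, 109, 125, 138, 143, 144, 146, 145, 144, 145, 143, 134, 117, 94, 81, 81, 89, 107, 129, 141, 144, 145, 146, 146, 146, 147, 146, 144, 143, 143, 144, 142, 136, 124, 113, 108, 105, 100, 104]
pred EN [250.  135.4] edges [[250.0, 149.3], [250.1, 121.4], [235.9, 135.4], [264.1, 135.5]] tip [250.2 103.4]
-10 [250.3  98. ]
0 [250.2  96.7]
10 [250.1  97.4]
20 [250.1 100.3]
25 [250.  102.7]
col 251 from row 161 [137, 137, 137, 137, 136, 136, 133, 118, 92, 72, 69, 78, 89, 84, 66, 59, 63, 78, 97, 116, 127, 133, 136, 133, 123, 118, 114, 111, 110, 110, 110, 109, 109, 105, 98, 99, 115, 132, 141, 144, 145, 144, 145, 145, 144, 136, 116, 96, 88, 92, 110, 132, 144, 146, 148, 148, 147, 148, 148, 148, 144, 136, 123, 112, 108, 103, 100, 106, 119, 131]
pred EN [250.5 208.1] edges [[250.5, 220.3], [250.4, 195.6], [237.3, 208.1], [263.6, 208.1]] tip [250.4 175.6]
-10 [250.5 167.5]
0 [250.4 168.9]
10 [250.4 172.3]
20 [250.3 178. ]
25 [250.3 181.6]
hubFL [230.1 113.3] [231.29 183.73   0.45] pred [231.5 187. ] local z -0.003 expected 0.0115
hubFR [270.1 113.4] [275.83 174.92   0.59] pred [269.3 186.9] local z -0.046 expected 0.0115
end [250.  135.4] [250.47 208.14   0.96] pred [250.5 208.1] local z 0.0165 expected 0.0165
knob [250.4  59.8] [250.43 126.26   0.99] pred [250.4 130. ] local z -0.0301 expected -0.012
ringL [226.  111.9] [226.74 183.15   0.89] pred [227.5 180.9] local z 0.0005 expected -0.01
ringR [274.5 112. ] [275.09 184.33   0.77] pred [273.6 180.8] local z 0.0062 expected -0.01
ringE [250.3  98. ] [256.01 175.19   0.6 ] pred [250.5 167.4] local z 0.0117 expected -0.012
```

```bash
python3 - <<'E'
from ringchk import *
for f in("w8.pkl","w10.pkl","w11.pkl"):
    p=pickle.load(open(f,"rb"));g=cv2.cvtColor(p["color"],cv2.COLOR_RGB2GRAY).astype(float)
    c=proj(p,Pn(-.054,0,.012))[0];b=proj(p,Pn(-.059,0,.012))[0];j=int(round(c[0]));r=int(c[1])
    col=g[r-8:r+9,j-3:j+4].mean(1);print(f,c.round(1),"px/mm",((b-c)[1]/5).round(2),col.round().astype(int).tolist())
E
```

```text
w8.pkl [249.7 164.5] px/mm 1.01 [146, 146, 146, 146, 147, 147, 147, 145, 147, 156, 164, 169, 170, 173, 176, 177, 178]
w10.pkl [250.  206.3] px/mm 0.88 [151, 151, 151, 151, 152, 152, 152, 152, 154, 161, 175, 181, 181, 181, 181, 181, 181]
w11.pkl [250.8 267.3] px/mm 0.71 [63, 63, 62, 63, 62, 62, 61, 61, 61, 61, 60, 61, 61, 64, 70, 73, 73]
```

```bash
python3 -c "
from workcell import workorder
print(workorder.finish_job())"
```

```text
the job is handed in; nothing more can be done
None
```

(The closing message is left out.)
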